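# Build an alternating disc-spring pack on the press arbor

## Task

One conical spring washer already lies on the arbor of the small screw press. Add washers from the tray on top of it, each facing the opposite way to the one below (crown to crown, then rim to rim), until the top of the pack is level with the upper edge of the brass gauge blade. Lower each one all the way down rather than letting it drop; leave the spare washer where it is on the tray and do not disturb the other things on the bench.

Things in the scene. Friction and masses are not known exactly. Their poses are not given: they have to be found in the camera images.
- washer_1: conical spring washer, bare steel, about 120 g, 16 mm high, 30 mm hole: a rim band 64 mm in diameter and 6 mm tall (flat end ring 52 to 64 mm), tapering to a crown (flat end ring 30 to 40 mm). Origin on its axis at mid-height; own +z points out of the crown side; middle of the rim band 5 mm from the origin towards -z. Starts level, crown up or crown down, on the arbor or a tray pad
- washer_2: conical spring washer, bare steel, about 120 g, 16 mm high, 30 mm hole: a rim band 64 mm in diameter and 6 mm tall (flat end ring 52 to 64 mm), tapering to a crown (flat end ring 30 to 40 mm). Origin on its axis at mid-height; own +z points out of the crown side; middle of the rim band 5 mm from the origin towards -z. One of four alike: two start crown up, two crown down (dished side on top)
- washer_3: conical spring washer, bare steel, about 120 g, 16 mm high, 30 mm hole: a rim band 64 mm in diameter and 6 mm tall (flat end ring 52 to 64 mm), tapering to a crown (flat end ring 30 to 40 mm). Origin on its axis at mid-height; own +z points out of the crown side; middle of the rim band 5 mm from the origin towards -z. Crown to crown or rim to rim, it adds 16 mm to a pack
- washer_4: conical spring washer, bare steel, about 120 g, 16 mm high, 30 mm hole: a rim band 64 mm in diameter and 6 mm tall (flat end ring 52 to 64 mm), tapering to a crown (flat end ring 30 to 40 mm). Origin on its axis at mid-height; own +z points out of the crown side; middle of the rim band 5 mm from the origin towards -z. On one facing the same way it nests, adding only about 10 mm
- press: fixed screw press: arbor on a base plate 290 (x) x 130 (y) x 12 mm, two posts 22 mm thick at x = +-125 mm, a crossbeam along x on them over the arbor. Origin on the arbor's axis at the underside of the base, z up, +x roughly away from the robot; open to -y and +y. The beam leaves no room for an upright gripper: come from the open side with the tool tilted 30 to 45 degrees, gripping across x
- arbor_seat (a point): centre of the flat top of the round boss (59 mm in diameter) at the foot of the arbor, 22 mm above the bench; the first washer rests here, its origin 8 mm above this point. Axes as the press
- arbor_tip (a point): top of the arbor, a fixed upright steel post 24 mm in diameter, 60 mm above arbor_seat and 82 mm above the bench; its last 8 mm taper to 12 mm diameter
- screw_end (a point): lower end of the press screw (20 mm in diameter), on the arbor's axis, 201 mm above the bench. It passes through the crossbeam (24 mm wide in y, 285 mm along x, underside 207 mm and top 237 mm above the bench) up to 276 mm, with a tommy bar 130 mm long along x at 268 mm
- gauge_edge (a point): middle of the upper edge at the inner end of the brass gauge blade, which points inwards from the press's -x post (blade 38 x 6 x 18 mm), 81 mm from the arbor's axis. The edge is 70 mm above the bench, 48 mm above arbor_seat
- tray: fixed white tray plate 90 (x) x 350 (y) x 8 mm, origin at the centre of its underside, on the bench; three round grey pads 59 mm in diameter stand on it at y = -115, 0 and +115 mm (x = 0), their flat tops 22 mm above the bench. One washer lies centred on each pad at the start, its edge overhanging the pad by 2.5 mm all round
- reagent_bottle: bystander: white bottle with a blue cap, 64 mm diameter, 150 mm tall; origin at the centre of its underside
- tube_rack: bystander: grey rack of capped sample tubes, 70 x 200 mm, 88 mm tall; origin at the centre of its underside
- wipes_box: bystander: white carton of wipes, 80 x 180 x 65 mm; origin at the centre of its underside
Not all that is in view belongs to the job. What is shaped like the washer_2 but pink is not meant.

How it is judged (in metres and radians):
On the way:
1. a second washer, facing the opposite way, is seated on the first one and let go, before the third comes (((horizontal distance between each of washer_1, washer_3 and arbor_seat below 0.006 m and z of washer_1 in the frame of arbor_seat between 0.005 and 0.011 m and angle between washer_1's own z axis and vertical below 0.12 rad and z of washer_3 in the frame of arbor_seat between 0.021 and 0.027 m and angle between washer_3's own z axis and vertical above 3.02159 rad and horizontal distance between washer_2 and arbor_seat above 0.05 m and contact force between the fingers and washer_3 below 0.2 N) or (horizontal distance between each of washer_1, washer_4 and arbor_seat below 0.006 m and z of washer_1 in the frame of arbor_seat between 0.005 and 0.011 m and angle between washer_1's own z axis and vertical below 0.12 rad and z of washer_4 in the frame of arbor_seat between 0.021 and 0.027 m and angle between washer_4's own z axis and vertical above 3.02159 rad and horizontal distance between washer_2 and arbor_seat above 0.05 m and contact force between the fingers and washer_4 below 0.2 N) or (horizontal distance between each of washer_2, washer_3 and arbor_seat below 0.006 m and z of washer_2 in the frame of arbor_seat between 0.005 and 0.011 m and angle between washer_2's own z axis and vertical below 0.12 rad and z of washer_3 in the frame of arbor_seat between 0.021 and 0.027 m and angle between washer_3's own z axis and vertical above 3.02159 rad and horizontal distance between washer_1 and arbor_seat above 0.05 m and contact force between the fingers and washer_3 below 0.2 N) or (horizontal distance between each of washer_2, washer_4 and arbor_seat below 0.006 m and z of washer_2 in the frame of arbor_seat between 0.005 and 0.011 m and angle between washer_2's own z axis and vertical below 0.12 rad and z of washer_4 in the frame of arbor_seat between 0.021 and 0.027 m and angle between washer_4's own z axis and vertical above 3.02159 rad and horizontal distance between washer_1 and arbor_seat above 0.05 m and contact force between the fingers and washer_4 below 0.2 N) or (horizontal distance between each of washer_3, washer_1 and arbor_seat below 0.006 m and z of washer_3 in the frame of arbor_seat between 0.005 and 0.011 m and angle between washer_3's own z axis and vertical above 3.02159 rad and z of washer_1 in the frame of arbor_seat between 0.021 and 0.027 m and angle between washer_1's own z axis and vertical below 0.12 rad and horizontal distance between washer_4 and arbor_seat above 0.05 m and contact force between the fingers and washer_1 below 0.2 N) or (horizontal distance between each of washer_3, washer_2 and arbor_seat below 0.006 m and z of washer_3 in the frame of arbor_seat between 0.005 and 0.011 m and angle between washer_3's own z axis and vertical above 3.02159 rad and z of washer_2 in the frame of arbor_seat between 0.021 and 0.027 m and angle between washer_2's own z axis and vertical below 0.12 rad and horizontal distance between washer_4 and arbor_seat above 0.05 m and contact force between the fingers and washer_2 below 0.2 N) or (horizontal distance between each of washer_4, washer_1 and arbor_seat below 0.006 m and z of washer_4 in the frame of arbor_seat between 0.005 and 0.011 m and angle between washer_4's own z axis and vertical above 3.02159 rad and z of washer_1 in the frame of arbor_seat between 0.021 and 0.027 m and angle between washer_1's own z axis and vertical below 0.12 rad and horizontal distance between washer_3 and arbor_seat above 0.05 m and contact force between the fingers and washer_1 below 0.2 N) or (horizontal distance between each of washer_4, washer_2 and arbor_seat below 0.006 m and z of washer_4 in the frame of arbor_seat between 0.005 and 0.011 m and angle between washer_4's own z axis and vertical above 3.02159 rad and z of washer_2 in the frame of arbor_seat between 0.021 and 0.027 m and angle between washer_2's own z axis and vertical below 0.12 rad and horizontal distance between washer_3 and arbor_seat above 0.05 m and contact force between the fingers and washer_2 below 0.2 N))), for 0.2 s.
At the end, for the whole second after the job is handed in: three washers on the arbor, faces alternating, the first still lowest: each within 6 mm of its axis, level within 0.12 rad, its height within 3 mm of fully seated (origins 8, 24, 40 mm above arbor_seat), top level with the gauge; the fourth within 15 mm of its start; all released, at rest (((horizontal distance between each of washer_1, washer_3, washer_2 and arbor_seat below 0.006 m and z of washer_1 in the frame of arbor_seat between 0.005 and 0.011 m and angle between each of washer_1, washer_2's own z axis and vertical below 0.12 rad and z of washer_3 in the frame of arbor_seat between 0.021 and 0.027 m and angle between washer_3's own z axis and vertical above 3.02159 rad and z of washer_2 in the frame of arbor_seat between 0.037 and 0.043 m and distance of washer_4 from where it was at the start of the episode below 0.015 m and linear speed of each of washer_3, washer_2 below 0.02 m/s) or (horizontal distance between each of washer_1, washer_4, washer_2 and arbor_seat below 0.006 m and z of washer_1 in the frame of arbor_seat between 0.005 and 0.011 m and angle between each of washer_1, washer_2's own z axis and vertical below 0.12 rad and z of washer_4 in the frame of arbor_seat between 0.021 and 0.027 m and angle between washer_4's own z axis and vertical above 3.02159 rad and z of washer_2 in the frame of arbor_seat between 0.037 and 0.043 m and distance of washer_3 from where it was at the start of the episode below 0.015 m and linear speed of each of washer_4, washer_2 below 0.02 m/s) or (horizontal distance between each of washer_2, washer_3, washer_1 and arbor_seat below 0.006 m and z of washer_2 in the frame of arbor_seat between 0.005 and 0.011 m and angle between each of washer_2, washer_1's own z axis and vertical below 0.12 rad and z of washer_3 in the frame of arbor_seat between 0.021 and 0.027 m and angle between washer_3's own z axis and vertical above 3.02159 rad and z of washer_1 in the frame of arbor_seat between 0.037 and 0.043 m and distance of washer_4 from where it was at the start of the episode below 0.015 m and linear speed of each of washer_3, washer_1 below 0.02 m/s) or (horizontal distance between each of washer_2, washer_4, washer_1 and arbor_seat below 0.006 m and z of washer_2 in the frame of arbor_seat between 0.005 and 0.011 m and angle between each of washer_2, washer_1's own z axis and vertical below 0.12 rad and z of washer_4 in the frame of arbor_seat between 0.021 and 0.027 m and angle between washer_4's own z axis and vertical above 3.02159 rad and z of washer_1 in the frame of arbor_seat between 0.037 and 0.043 m and distance of washer_3 from where it was at the start of the episode below 0.015 m and linear speed of each of washer_4, washer_1 below 0.02 m/s) or (horizontal distance between each of washer_3, washer_1, washer_4 and arbor_seat below 0.006 m and z of washer_3 in the frame of arbor_seat between 0.005 and 0.011 m and angle between each of washer_3, washer_4's own z axis and vertical above 3.02159 rad and z of washer_1 in the frame of arbor_seat between 0.021 and 0.027 m and angle between washer_1's own z axis and vertical below 0.12 rad and z of washer_4 in the frame of arbor_seat between 0.037 and 0.043 m and distance of washer_2 from where it was at the start of the episode below 0.015 m and linear speed of each of washer_1, washer_4 below 0.02 m/s) or (horizontal distance between each of washer_3, washer_2, washer_4 and arbor_seat below 0.006 m and z of washer_3 in the frame of arbor_seat between 0.005 and 0.011 m and angle between each of washer_3, washer_4's own z axis and vertical above 3.02159 rad and z of washer_2 in the frame of arbor_seat between 0.021 and 0.027 m and angle between washer_2's own z axis and vertical below 0.12 rad and z of washer_4 in the frame of arbor_seat between 0.037 and 0.043 m and distance of washer_1 from where it was at the start of the episode below 0.015 m and linear speed of each of washer_2, washer_4 below 0.02 m/s) or (horizontal distance between each of washer_4, washer_1, washer_3 and arbor_seat below 0.006 m and z of washer_4 in the frame of arbor_seat between 0.005 and 0.011 m and angle between each of washer_4, washer_3's own z axis and vertical above 3.02159 rad and z of washer_1 in the frame of arbor_seat between 0.021 and 0.027 m and angle between washer_1's own z axis and vertical below 0.12 rad and z of washer_3 in the frame of arbor_seat between 0.037 and 0.043 m and distance of washer_2 from where it was at the start of the episode below 0.015 m and linear speed of each of washer_1, washer_3 below 0.02 m/s) or (horizontal distance between each of washer_4, washer_2, washer_3 and arbor_seat below 0.006 m and z of washer_4 in the frame of arbor_seat between 0.005 and 0.011 m and angle between each of washer_4, washer_3's own z axis and vertical above 3.02159 rad and z of washer_2 in the frame of arbor_seat between 0.021 and 0.027 m and angle between washer_2's own z axis and vertical below 0.12 rad and z of washer_3 in the frame of arbor_seat between 0.037 and 0.043 m and distance of washer_1 from where it was at the start of the episode below 0.015 m and linear speed of each of washer_2, washer_3 below 0.02 m/s))); the robot touches nothing.
It fails at once if a washer drops down the arbor (faster than 0.45 m/s while around it) ((horizontal distance between washer_1 and arbor_seat below 0.008 m and z of washer_1 in the frame of arbor_seat below 0.06 m and linear speed of washer_1 above 0.45 m/s) or (horizontal distance between washer_2 and arbor_seat below 0.008 m and z of washer_2 in the frame of arbor_seat below 0.06 m and linear speed of washer_2 above 0.45 m/s) or (horizontal distance between washer_3 and arbor_seat below 0.008 m and z of washer_3 in the frame of arbor_seat below 0.06 m and linear speed of washer_3 above 0.45 m/s) or (horizontal distance between washer_4 and arbor_seat below 0.008 m and z of washer_4 in the frame of arbor_seat below 0.06 m and linear speed of washer_4 above 0.45 m/s)).
It fails at once if a bystander is moved by more than 30 mm (distance of any of reagent_bottle, tube_rack, wipes_box from where it was at the start of the episode above 0.03 m).
It also fails if it takes over 56 s, if anything falls off the work surface, if the arm or the gripper's body presses on something with over 40 N, if the wrist force passes 120 N, or if a joint passes its speed limit or range.

## Robot

A 6-joint arm with a two-finger parallel gripper is mounted at the origin on the work surface. World frame = base frame: x ahead of the robot, y to its left, z up, the work surface at z = 0. Lengths are in mm, angles in rad, forces in N, time in s.
With the tool pointing down it reaches from about 275 to 750 mm from the base axis. Payload 10.2 kg.
Tool frame: the origin (TCP) lies midway between the tips of the shut fingers; the grasp point (between the pads) lies grasp_offset behind it (grasp_offset is the distance from the TCP to the grasp point, in mm); x points along the fingers, z is the direction in which the jaws open and shut, and the axes are right-handed (so a half turn about x gives the same grasp; the last joint's range is limited). The gripper opens to 85 mm and grips with 20 to 120 N. Pads are 22 mm wide; open, the fingers measure 114 mm over their backs; the gripper's body (76 mm by 85 mm) begins 54 mm behind the grasp point. The pads swing forward as they close: fully open they stand 13 mm farther back than shut.
Start: joints at [-1.446, 0.313, 1.498, -0, 1.331, -0.223], TCP at [178.923, -493.576, 210.094] pointing down, gripper open.
Joint ranges: [-2.94, 2.94], [-0.97, 2.17], [0.19, 2.56], [-1.23, 4.37], [0.02, 3.11], [-2.88, 2.88]. Speed limits (rad/s): [2.39, 2.39, 3.01, 3.14, 3.14, 3.14].

## Interface

Orientations are given as a unit quaternion [w, x, y, z].
In Python, from rig import sense, capture, calibration, finish_job, grasp_offset gives the robot as it stands.
- The arm moves only by the shell command python3 -m jog 'ROWS' [FORCE]. ROWS is JSON, a list of rows, each an object with "linear": the shift along the tool's x, y, z scaled (see below), a list of three; "rotation": the turn, a rotation vector about the tool's x, y, z scaled (see below), a list of three; "grip": the finger opening in mm, from 0 to 85.4. A call has 1 to 20 rows; each row is the pose to reach, as a shift and turn from the pose measured when the call began, along the tool's axes at that moment; what a row does not reach only later rows make up. The controller multiplies each number of a shift by 0.3 m and each number of a turn by 0.5 rad. A row lasts 1/12 s, in which the tool goes at most 41.7 mm and 7.16 degrees, less where a joint would pass 70% of its speed; a pose out of reach is approached as far as the arm can. A call with a number of a shift or a turn outside -1 to 1 is refused whole. A call with a gripper value outside its range is refused whole. The fingers move at their own pace and stop on an object; FORCE is the grip in N (left out, the last holds). Time passes only in rows, so rows that repeat a pose let the fingers close. It gives the time, the measured TCP pose, the force and the opening at its end, in the units of the state.
- sense(): the state, without advancing time (a new reading comes with each control period).
- capture(name): name is "scene" or "top" or "wrist"; returns (picture, depth): 384x512x3 uint8, red, green, blue; 384x512 float32, mm along the optical axis (not along the pixel's ray), 0 where there is no reading.
- calibration(name): a dict with "intrinsics" (3x3 intrinsics, pixels), "world_from_camera" (4x4, takes a point from camera to world coordinates). Camera axes: x right, y up, looking along -z (the intrinsics and any distortion apply to the point x, -y, -z); pixel columns grow to the right and rows downward; lengths in mm; the calibration is good to about 2 mm. A picture is of the moment at which its call begins: read the wrist's pose just before it. calibration takes no time and is no camera call; for the wrist camera it gives the pose at the moment of the call.
- finish_job(): hands the job in, once; it reports no verdict.
The state is a dict: "time_s": time; "joints": joint angles; "dq": joint speeds; "tau": joint torques, N m; "eef_pos": TCP position; "ee_rot": TCP orientation; "force": force on the tool from outside, world axes, zero at the start; "wrist_torque": the same for the moment, N m; "grip_width": opening from 0.0 (shut) to 1.0 (fully open).
Only numpy, scipy, OpenCV 4.12 (cv2) and the standard library are available. Lean on these libraries where they do the work, as an engineer would, in place of code of your own. Each camera call takes 0.05 s, during which the arm holds its last target.

## Working session

There is one attempt and no reset: what is moved stays moved. The work goes in short steps, Python scripts to look and compute and a shell command to move; the robot and the scene stay as the last step left them, time stands still between calls to the robot, and variables do not carry over. Pictures are saved under pics/ and viewed, and the job is handed in when it is done.

```bash
ls; mkdir -p pics
python3 - <<'E'
from rig import *
import cv2,numpy as np
print(sense(), grasp_offset)
for n in ("scene","top"):
    p,d=capture(n); np.savez(f"/tmp/{n}.npz",p=p,d=d,**calibration(n))
    cv2.imwrite(f"pics/{n}0.png",p[:,:,::-1]); print(n,calibration(n))
E
```

```text
pics
{'time_s': 0.0, 'joints': array([-1.44638274e+00,  3.13466408e-01,  1.49843852e+00,  7.38858072e-06,
        1.33098735e+00, -2.23384526e-01]), 'dq': array([-1.11008777e-03, -1.69198879e-04,  2.88384150e-06, -7.45060575e-05,
        2.89407075e-04, -1.17712882e-03]), 'tau': array([ 2.03071097e-03, -4.12258601e+01, -2.59743369e+01, -7.41678036e-05,
        4.05945611e-03,  1.64091563e-05]), 'eef_pos': array([ 178.89744711, -493.28130171,  209.52615414]), 'ee_rot': array([ 0.57866373,  0.40628957,  0.57927684, -0.405605  ]), 'force': array([ 0.29827782, -0.16462735,  0.35411906]), 'wrist_torque': array([-0.07329834, -0.03936306,  0.0086419 ]), 'grip_width': 1.0025267581010742} 18.700000000000003
scene {'intrinsics': array([[412.65491728,   0.        , 254.83287864],
       [  0.        , 412.65491728, 198.14865932],
       [  0.        ,   0.        ,   1.        ]]), 'world_from_camera': array([[-1.96862836e-01, -7.00558563e-01,  6.85902853e-01,
         1.21494696e+03],
       [ 9.80387279e-01, -1.47270176e-01,  1.30966706e-01,
         1.41452657e+02],
       [ 9.26318642e-03,  6.98232909e-01,  7.15810728e-01,
         7.93004275e+02],
       [ 0.00000000e+00,  0.00000000e+00,  0.00000000e+00,
         1.00000000e+00]])}
top {'intrinsics': array([[388.93571464,   0.        , 257.88157268],
       [  0.        , 388.93571464, 192.53772555],
       [  0.        ,   0.        ,   1.        ]]), 'world_from_camera': array([[ 4.04851589e-02,  9.76453833e-01, -2.11893518e-01,
         3.62656048e+02],
       [-9.99173904e-01,  4.03133222e-02, -5.13284372e-03,
         1.06884814e+01],
       [ 3.53014673e-03,  2.11926278e-01,  9.77279280e-01,
         1.01990852e+03],
       [ 0.00000000e+00,  0.00000000e+00,  0.00000000e+00,
         1.00000000e+00]])}
```

View pics/scene0.png

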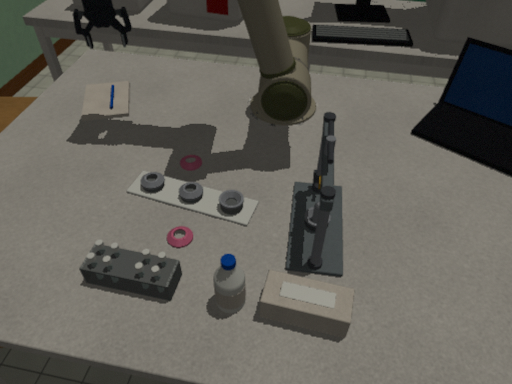

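View pics/top0.png

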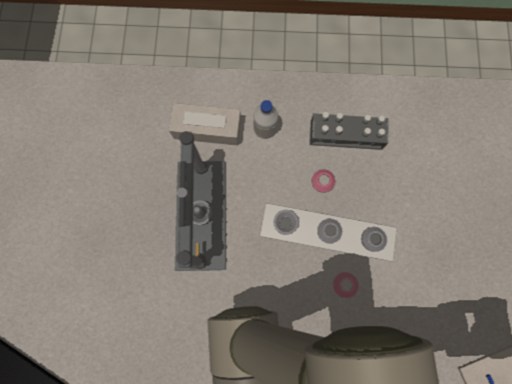

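The scene view shows three steel washers on the white tray at (152,181), (191,191) and (231,202), with the press at about (318,225). The pink decoys are at (190,161) and (180,236). In the top view the tray washers are at (286,222), (330,231) and (374,239), and the arbor is near (200,212). I'll enlarge these to see which way each one faces.

```bash
cat > h.py <<'E'
import numpy as np,cv2
def load(n):
    z=np.load(f"/tmp/{n}.npz"); return z['p'],z['d'],z['intrinsics'],z['world_from_camera']
def cloud(d,K,T):
    v,u=np.mgrid[0:d.shape[0],0:d.shape[1]]
    P=np.stack([(u-K[0,2])/K[0,0]*d,-(v-K[1,2])/K[1,1]*d,-d],-1)
    W=P@T[:3,:3].T+T[:3,3]; W[d==0]=np.nan; return W
def proj(X,K,T):
    c=(np.atleast_2d(X)-T[:3,3])@T[:3,:3]
    return np.stack([K[0,0]*c[:,0]/-c[:,2]+K[0,2],K[1,1]*-c[:,1]/-c[:,2]+K[1,2]],-1)
E
python3 - <<'E'
from h import *
a=load("top")[0][190:270,165:405]; b=load("scene")[0][160,:]
s=load("scene")[0]
A=cv2.resize(a,(720,240),interpolation=cv2.INTER_CUBIC)
B=cv2.resize(s[165:220,130:260],(590,250),interpolation=cv2.INTER_CUBIC)
C=np.zeros((600,720,3),np.uint8);C[:240]=A;C[245:495,:590]=B
C2=cv2.resize(s[105:280,280:350],(280,700)) 
cv2.imwrite("pics/c1.png",C[:,:,::-1])
cv2.imwrite("pics/c2.png",cv2.resize(s[150:275,285:350],(312,600),interpolation=cv2.INTER_CUBIC)[:,:,::-1])
for n in("top","scene"):
    p,d,K,T=load(n);W=cloud(d,K,T)
    pts={"top":[(286,222),(330,231),(374,239),(200,212),(300,240)],"scene":[(152,181),(191,191),(231,202),(311,212),(210,200)]}[n]
    for u,v in pts: print(n,u,v,np.round(W[v-3:v+4:3,u-6:u+7:3,2]).tolist(),np.round(W[v,u]))
E
```

```text
top 286 222 [[25.0, 17.0, 24.0, 20.0, 33.0], [20.0, 19.0, 20.0, 21.0, 30.0], [21.0, 20.0, 26.0, 24.0, 31.0]] [504. -60.  20.]
top 330 231 [[40.0, 24.0, 22.0, 23.0, 39.0], [41.0, 19.0, 21.0, 25.0, 40.0], [36.0, 25.0, 23.0, 21.0, 39.0]] [ 486. -174.   21.]
top 374 239 [[37.0, 22.0, 19.0, 22.0, 39.0], [38.0, 18.0, 19.0, 27.0, 22.0], [36.0, 19.0, 19.0, 24.0, 37.0]] [ 470. -287.   19.]
top 200 212 [[79.0, 80.0, 79.0, 20.0, 31.0], [75.0, 82.0, 74.0, 41.0, 27.0], [24.0, 65.0, 51.0, 25.0, 31.0]] [513. 156.  74.]
top 300 240 [[5.0, 7.0, 8.0, 7.0, 6.0], [8.0, 12.0, 5.0, 9.0, 9.0], [-1.0, 2.0, 10.0, 10.0, 6.0]] [461. -99.   5.]
scene 152 181 [[24.0, 21.0, 22.0, 22.0, 39.0], [40.0, 35.0, 40.0, 37.0, 36.0], [36.0, 33.0, 36.0, 34.0, 32.0]] [ 487. -275.   40.]
scene 191 191 [[24.0, 25.0, 23.0, 24.0, 39.0], [36.0, 22.0, 21.0, 38.0, 35.0], [34.0, 38.0, 35.0, 33.0, 33.0]] [ 484. -171.   21.]
scene 231 202 [[28.0, 22.0, 25.0, 21.0, 28.0], [25.0, 23.0, 23.0, 24.0, 30.0], [38.0, 24.0, 23.0, 27.0, 39.0]] [504. -57.  23.]
scene 311 212 [[13.0, 39.0, 39.0, 69.0, 75.0], [37.0, 39.0, 33.0, 59.0, 64.0], [37.0, 34.0, 28.0, 49.0, 54.0]] [505. 149.  33.]
scene 210 200 [[10.0, 6.0, 7.0, 6.0, 9.0], [9.0, 6.0, 9.0, 9.0, 9.0], [9.0, 10.0, 8.0, 7.0, 11.0]] [ 495. -116.    9.]
```

View pics/c1.png

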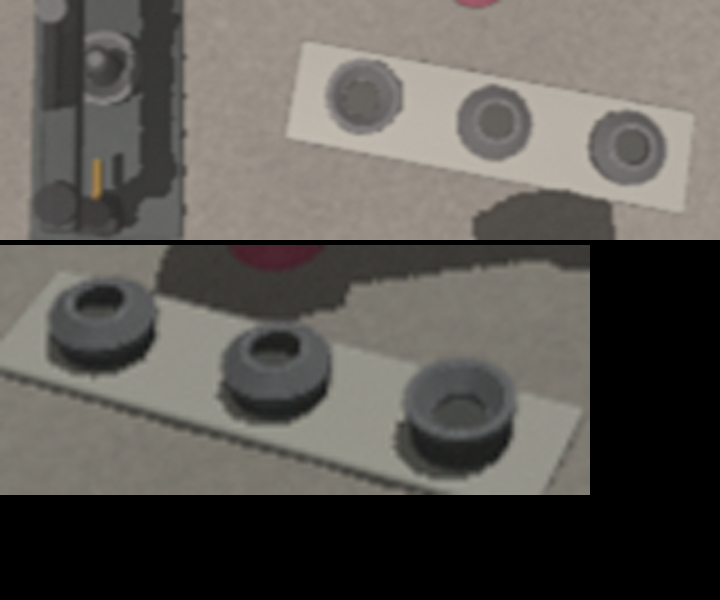

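View pics/c2.png

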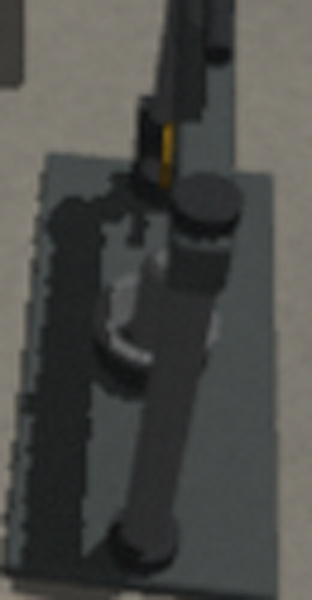

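Tray washers in the top view:
- (374,239): crown up (top ring about 39 mm, small), the end one. I'll use it second.
- (330,231): crown up, to be left as the spare.
- (286,222): crown down (dished), to be used third.

By count, the one on the arbor is crown down. The pink ones at (324,181) and (346,285) are decoys. Next I'll fit positions with the known profiles.

```bash
cat >> h.py <<'E'
from scipy.optimize import least_squares
def fitw(W,c0,up,base,rmax=45,arbor=False):
    m=np.hypot(W[...,0]-c0[0],W[...,1]-c0[1])<rmax
    P=W[m&(W[...,2]<base+30)&(W[...,2]>base-25)]
    def h(r):
        if up: return np.interp(r,[0,15,15.01,20,32,32.01,99],[base,base,base+16,base+16,base+6,8,8])
        return np.interp(r,[0,15,15.01,20,26,32,32.01,99],[base,base,base+6,base+6,base+16,base+16,8,8])
    # coarse-to-fine grid with robust cost (side walls: nearest profile distance)
    best=None
    rr=np.linspace(0,45,181)
    prof=np.stack([rr,h(rr)],1)
    # densify vertical faces
    vs=[np.stack([np.full(20,32.),np.linspace(base if up else base+10,base+6 if up else base+16,20)],1)]
    from scipy.spatial import cKDTree
    t=cKDTree(np.vstack([prof]+vs))
    def cost(c):
        d,_=t.query(np.stack([np.hypot(P[:,0]-c[0],P[:,1]-c[1]),P[:,2]-c[2]],1)); return np.minimum(d,5)
    from scipy.optimize import minimize
    r=minimize(lambda c:(cost(c)**2).mean(),[c0[0],c0[1],0],method='Nelder-Mead',options=dict(xatol=.05,fatol=1e-4,initial_simplex=[[c0[0],c0[1],0],[c0[0]+6,c0[1],0],[c0[0],c0[1]+6,0],[c0[0],c0[1],3]]))
    return r.x,r.fun
E
python3 - <<'E'
from h import *
for n in("top","scene"):
    p,d,K,T=load(n);W=cloud(d,K,T)
    for nm,c,up in(("A",(470,-287),1),("B",(486,-174),1),("C",(504,-60),0)):
        for u2 in (up,1-up): 
            x,f=fitw(W,c,u2,22); print(n,nm,"up" if u2 else "down",np.round(x,1),round(f,2))
    # press: base plate top z 12, beam top 237, posts
    for nm,lo,hi in(("base",9,15),("beam",231,243)):
        m=(abs(W[...,0]-510)<190)&(abs(W[...,1]-160)<110)&(W[...,2]>lo)&(W[...,2]<hi)
        if nm=="base": m=cv2.morphologyEx(m.astype(np.uint8),cv2.MORPH_OPEN,np.ones((3,3)))>0
        if m.sum()>50: print(n,nm,m.sum(),cv2.minAreaRect(W[m][:,:2].astype(np.float32)),W[m].mean(0).round())
    m=(np.hypot(W[...,0]-513,W[...,1]-156)<35)&(W[...,2]>76)&(W[...,2]<90)
    print(n,"arbor top",m.sum(),W[m].mean(0).round(1) if m.any() else 0)
    m=(np.hypot(W[...,0]-513,W[...,1]-156)<45)&(W[...,2]>32)&(W[...,2]<45)
    print(n,"ring pts",m.sum(),cv2.minEnclosingCircle(W[m][:,:2].astype(np.float32)))
    m=(np.hypot(W[...,0]-430,W[...,1]-156)<60)&(p[...,0]>p[...,2].astype(int)*1.7)&(W[...,2]>50)
    print(n,"brass",m.sum(),np.nanmean(W[m],0).round(1),np.nanmin(W[m],0).round(),np.nanmax(W[m],0).round())
from rig import *
q=sense()['ee_rot'];from scipy.spatial.transform import Rotation as R
print(R.from_quat(q,scalar_first=True).as_matrix().round(3))
E
```

```text
top A up [ 4.701e+02 -2.850e+02 -3.000e-01] 2.81
top A down [ 471.  -289.2   -0.5] 7.36
top B up [ 4.864e+02 -1.713e+02 -3.000e-01] 2.86
top B down [ 488.  -175.8   -0.6] 7.35
top C down [503.7 -57.4  -0. ] 3.11
top C up [ 5.041e+02 -6.080e+01  2.000e-01] 9.24
top base 2157 ((517.8047485351562, 165.63986206054688), (287.9367980957031, 127.04917907714844), 3.4193332195281982) [507. 143.  12.]
top beam 902 ((518.0797119140625, 163.91793823242188), (281.3566589355469, 26.159311294555664), 3.45837664604187) [509. 161. 236.]
top arbor top 51 [518.1 164.1  79.9]
top ring pts 216 ((518.4744262695312, 164.9004364013672), 31.93313217163086)
top brass 37 [421.4 157.7  66.5] [406. 155.  55.] [436. 161.  73.]
scene A up [ 469.9 -285.4   -0. ] 5.34
scene A down [ 4.672e+02 -2.889e+02 -3.000e-01] 9.66
scene B up [ 4.865e+02 -1.717e+02  2.000e-01] 5.01
scene B down [ 4.831e+02 -1.736e+02 -3.000e-01] 9.34
scene C down [ 5.04e+02 -5.75e+01  4.00e-01] 5.89
scene C up [ 5.009e+02 -5.870e+01  4.000e-01] 10.27
scene base 2871 ((520.861328125, 164.5426788330078), (290.5198669433594, 129.62844848632812), 3.475437641143799) [547. 164.  12.]
scene beam 562 ((530.895751953125, 164.80938720703125), (266.46484375, 26.60902976989746), 3.505884885787964) [560. 165. 237.]
scene arbor top 22 [523.5 159.7  80.3]
scene ring pts 141 ((522.1648559570312, 163.3500518798828), 32.81884765625)
scene brass 23 [427.2 157.7  65.5] [408. 155.  55.] [441. 160.  72.]
[[-0.     0.94   0.341]
 [ 0.001  0.341 -0.94 ]
 [-1.     0.    -0.001]]
```

Both cameras agree to about 1 mm on the tray washers. The press is at about (518.5,165), yaw 3.5°, and the arbor washer has its rim up. I'll write a planner that converts target poses into row units.

```bash
cat >> h.py <<'E'
from scipy.spatial.transform import Rotation as R
YAW=np.radians(3.45)
def Rt(tilt,yaw=YAW):
    px=np.array([np.cos(yaw),np.sin(yaw),0]);py=np.array([-np.sin(yaw),np.cos(yaw),0])
    t=np.radians(tilt); x=-np.cos(t)*np.array([0,0,1])+np.sin(t)*py
    return np.stack([x,np.cross(px,x),px],1)
def plan(pos,M):
    from rig import sense
    s=sense();C=R.from_quat(s['ee_rot'],scalar_first=True).as_matrix();p=s['eef_pos']
    l=C.T@(np.array(pos)-p)/300; r=R.from_matrix(C.T@M).as_rotvec()/.5
    print("t",round(s['time_s'],2),"pos",p.round(1),"tilt",np.degrees(np.arccos(-C[2,0])).round(1),"F",s['force'].round(1),"w",round(s['grip_width'],3),"q",s['joints'].round(2))
    print("lin",l.round(4).tolist(),"rot",r.round(4).tolist())
def tcp(rim,tilt=40,off=13): return np.array(rim)+off*Rt(tilt)[:,0]
E
python3 - <<'E'
from h import *
t=tcp([470,-285.2,25+110]);print(t)
plan(t,Rt(40))
plan(t,Rt(0))
E
```

```text
[ 469.4971426  -276.85890514  125.04142224]
t 0.1 pos [ 178.9 -493.3  209.6] tilt 0.1 F [-0.3 -0.3  0.7] w 0.996 q [-1.45  0.31  1.5   0.    1.33 -0.22]
lin [0.2826, 1.1566, -0.3479] rot [-2.4559, 0.8922, 1.1945]
t 0.1 pos [ 178.9 -493.3  209.6] tilt 0.1 F [-0.3 -0.3  0.7] w 0.996 q [-1.45  0.31  1.5   0.    1.33 -0.22]
lin [0.2826, 1.1566, -0.3479] rot [-2.5665, -0.0016, -0.0019]
```

```bash
r='{"linear":[0,0.55,-0.17],"rotation":[-1,0.36,0.49],"grip":85}'; python3 -m jog '[{"linear":[0,0.55,-0.17],"rotation":[-1,0.36,0.49],"grip":85},{"linear":[0,0.55,-0.17],"rotation":[-1,0.36,0.49],"grip":85},{"linear":[0,0.55,-0.17],"rotation":[-1,0.36,0.49],"grip":85},{"linear":[0,0.55,-0.17],"rotation":[-1,0.36,0.49],"grip":85},{"linear":[0,0.55,-0.17],"rotation":[-1,0.36,0.49],"grip":85},{"linear":[0,0.55,-0.17],"rotation":[-1,0.36,0.49],"grip":85}]' 60
python3 - <<'E'
from h import *
plan(tcp([470,-285.2,25+110]),Rt(40))
E
```

```text
time_s: 0.6
eef_pos: [317.7, -388.3, 208.9]
ee_rot: [0.652, 0.352, 0.658, -0.137]
force: [0.3, -0.9, -1.0]
grip_width: 1.0
t 0.6 pos [ 317.7 -388.3  208.9] tilt 17.5 F [ 0.3 -0.9 -1. ] w 1.0 q [-1.23  0.38  1.44  0.19  1.56 -0.54]
lin [0.4211, 0.5124, 0.1792] rot [-1.4456, 0.5276, 0.7026]
```

```bash
python3 -m jog '[{"linear":[0.25,0.3,0.1],"rotation":[-1,0.37,0.49],"grip":85},{"linear":[0.25,0.3,0.1],"rotation":[-1,0.37,0.49],"grip":85},{"linear":[0.25,0.3,0.1],"rotation":[-1,0.37,0.49],"grip":85},{"linear":[0.25,0.3,0.1],"rotation":[-1,0.37,0.49],"grip":85},{"linear":[0.25,0.3,0.1],"rotation":[-1,0.37,0.49],"grip":85},{"linear":[0.25,0.3,0.1],"rotation":[-1,0.37,0.49],"grip":85}]'
python3 - <<'E'
from h import *
plan(tcp([470,-285.2,25+110]),Rt(40))
E
```

```text
time_s: 1.1
eef_pos: [405.1, -322.6, 157.4]
ee_rot: [0.666, 0.269, 0.681, 0.142]
force: [-0.1, 0.3, -1.1]
grip_width: 0.998
t 1.1 pos [ 405.1 -322.6  157.4] tilt 33.8 F [-0.1  0.3 -1.1] w 0.998 q [-1.07  0.6   1.32  0.31  1.72 -0.91]
lin [0.1812, 0.1026, 0.1937] rot [-0.448, 0.1565, 0.2073]
```

```bash
python3 -m jog '[{"linear":[0.181,0.103,0.194],"rotation":[-0.448,0.156,0.207],"grip":85},{"linear":[0.181,0.103,0.194],"rotation":[-0.448,0.156,0.207],"grip":85},{"linear":[0.181,0.103,0.194],"rotation":[-0.448,0.156,0.207],"grip":85},{"linear":[0.181,0.103,0.194],"rotation":[-0.448,0.156,0.207],"grip":85},{"linear":[0.181,0.103,0.194],"rotation":[-0.448,0.156,0.207],"grip":85}]'
python3 - <<'E'
from h import *
plan(tcp([470,-285.2,25+110]),Rt(40))
from rig import *
c=calibration("wrist");p,d=capture("wrist");np.savez("/tmp/wrist.npz",p=p,d=d,**c);cv2.imwrite("pics/w1.png",p[:,:,::-1])
W=cloud(d,c["intrinsics"],c["world_from_camera"])
m=np.hypot(W[...,0]-470,W[...,1]+285)<40
print(m.sum(),fitw(W,(470,-285),1,22))
E
```

```text
time_s: 1.52
eef_pos: [469.1, -277.7, 125.6]
ee_rot: [0.657, 0.222, 0.672, 0.259]
force: [0.4, -0.7, 0.1]
grip_width: 0.993
t 1.52 pos [ 469.1 -277.7  125.6] tilt 39.8 F [ 0.4 -0.7  0.1] w 0.993 q [-0.94  0.74  1.22  0.37  1.78 -1.03]
lin [0.0031, 0.0009, 0.0015] rot [-0.0079, 0.003, 0.0057]
7174 (array([ 471.15816665, -285.72792977,    0.99023895]), np.float64(0.49332206698067993))
```

View pics/w1.png

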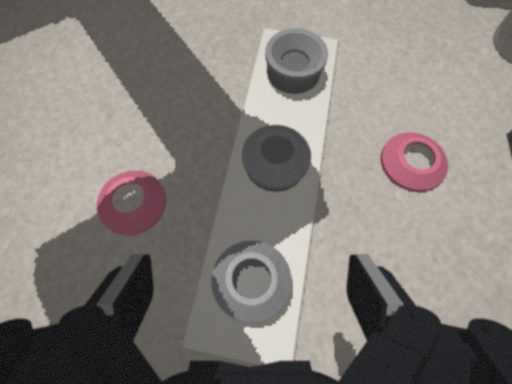

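The wrist view shows washer A, crown up, at (252,283), centred between the fingers at (145,270) and (358,270). B is at (277,157) and the dished C at (295,57). The fit is (471.2,-285.7), which agrees with the other cameras. I'll check the fingertip geometry and plan the descent.

Run:
```python
from h import *
from rig import sense
p,d,K,T=load("wrist");W=cloud(d,K,T);s=sense()
C=R.from_quat(s['ee_rot'],scalar_first=True).as_matrix()
L=(W-s['eef_pos'])@C
m=(abs(L[...,0]+25)<30)&(abs(L[...,1])<25)&(abs(L[...,2])>35)&(abs(L[...,2])<65)&np.isfinite(W[...,2])
for sg in(-1,1):
    q=L[m&(L[...,2]*sg>0)]; print(len(q),np.nanmax(q,0).round(1),np.nanmin(q,0).round(1),np.percentile(q[:,0],[50,90,98]).round(1))
print(fitw(W,(486,-171),1,22),fitw(W,(504,-57),0,22))
plan(tcp([471,-285.5,25]),Rt(40))
```

```text
1371 [-34.3  12.  -41.1] [-55.  -11.6 -55.2] [-47.2 -38.6 -35.8]
1364 [-34.   12.2  57.2] [-55.  -11.2  42.6] [-46.9 -38.6 -35.6]
(array([ 487.90804737, -171.03138138,    1.02750458]), np.float64(1.4047303889275318)) (array([504.61710464, -57.83290548,   1.23938866]), np.float64(4.066064869913362))
t 1.57 pos [ 469.  -278.   126.1] tilt 39.8 F [ 0.2  0.7 -0.5] w 0.996 q [-0.94  0.74  1.22  0.37  1.78 -1.03]
lin [0.286, -0.2351, 0.0055] rot [-0.0069, 0.0046, 0.0065]
```

Run:
```python
from h import *
from rig import sense
p,d,K,T=load("wrist");W=cloud(d,K,T);s=sense()
C=R.from_quat(s['ee_rot'],scalar_first=True).as_matrix()
L=(W-s['eef_pos'])@C
print("cam in tool",((T[:3,3]-s['eef_pos'])@C).round(1), (-T[:3,2]@C).round(3))
for u in(100,125,145): 
    for v in range(246,345,8): print(u,v,L[v,u].round(0),round(float(d[v,u])))
cv2.imwrite("pics/w1c.png",cv2.resize(p[230:384,60:460],(800,308),interpolation=cv2.INTER_CUBIC)[:,:,::-1])
```

```text
cam in tool [-164.2   77.8    1. ] [ 0.953 -0.303 -0.001]
100 246 [ 112.  -61. -135.] 305
100 254 [ 108.  -67. -134.] 303
100 262 [ 102.  -72. -132.] 300
100 270 [  98.  -77. -131.] 297
100 278 [  93.  -82. -130.] 294
100 286 [-55.   7. -55.] 125
100 294 [-61.   7. -52.] 120
100 302 [-71.  11. -48.] 109
100 310 [-78.  13. -44.] 102
100 318 [-81.  13. -43.] 99
100 326 [-83.  12. -42.] 97
100 334 [-86.  12. -41.] 94
100 342 [-94.  16. -37.] 85
125 246 [ 112.  -61. -112.] 305
125 254 [ 108.  -67. -111.] 303
125 262 [ 103.  -72. -110.] 300
125 270 [-51.  11. -46.] 128
125 278 [-57.  11. -44.] 122
125 286 [-61.  11. -43.] 118
125 294 [-65.  10. -42.] 116
125 302 [-66.   8. -41.] 115
125 310 [-66.   4. -42.] 116
125 318 [-68.   2. -42.] 115
125 326 [-68.  -1. -42.] 115
125 334 [-94.  18. -30.] 85
125 342 [-96.  17. -30.] 83
145 246 [112. -61. -94.] 305
145 254 [-39.  11. -43.] 140
145 262 [-42.   9. -42.] 138
145 270 [-43.   6. -42.] 138
145 278 [-44.   3. -42.] 138
145 286 [-45.  -0. -42.] 137
145 294 [-46.  -3. -42.] 137
145 302 [-47.  -6. -42.] 138
145 310 [-48.  -9. -42.] 138
145 318 [  73. -107.  -87.] 282
145 326 [  70. -113.  -86.] 281
145 334 [  64. -117.  -85.] 277
145 342 [  62. -122.  -85.] 276
```

View pics/w1c.png

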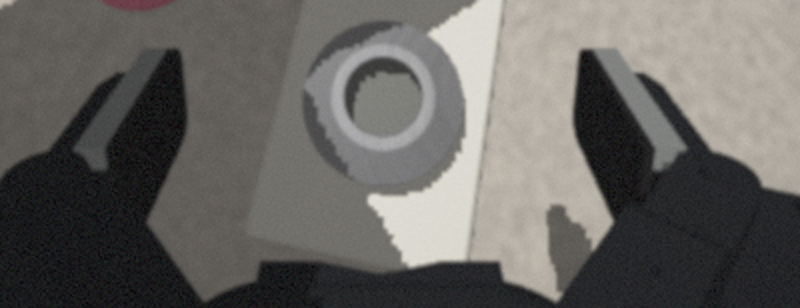

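The pads measure about -66 to -34 along tool x when open, which is farther back than the text suggests. I'll close to 65 in the air and measure the tips again.

```bash
python3 -m jog '[{"linear":[0,0,0],"rotation":[0,0,0],"grip":65},{"linear":[0,0,0],"rotation":[0,0,0],"grip":65},{"linear":[0,0,0],"rotation":[0,0,0],"grip":65},{"linear":[0,0,0],"rotation":[0,0,0],"grip":65},{"linear":[0,0,0],"rotation":[0,0,0],"grip":65},{"linear":[0,0,0],"rotation":[0,0,0],"grip":65}]'
cat >> h.py <<'E'
def wcap(name):
    from rig import sense,calibration,capture
    s=sense();c=calibration("wrist");p,d=capture("wrist");np.savez("/tmp/wrist.npz",p=p,d=d,**c);cv2.imwrite(f"pics/{name}.png",p[:,:,::-1])
    W=cloud(d,c["intrinsics"],c["world_from_camera"])
    C=R.from_quat(s['ee_rot'],scalar_first=True).as_matrix()
    return W,(W-s['eef_pos'])@C,p
E
python3 - <<'E'
from h import *
W,L,p=wcap("w2")
m=(L[...,0]<5)&(L[...,0]>-75)&(abs(L[...,1])<25)&(abs(L[...,2])>25)&(abs(L[...,2])<50)
for sg in(-1,1):
    q=L[m&(L[...,2]*sg>0)]
    for y in(-9,-5,0,5,10):
        k=q[abs(q[:,1]-y)<2]; print(sg,y,len(k),np.percentile(k[:,0],[1,99]).round(1),np.percentile(abs(k[:,2]),[1,10]).round(1))
plan([469,-277.5,125],Rt(40))
E
```

```text
time_s: 2.07
eef_pos: [468.9, -278.1, 126.2]
ee_rot: [0.658, 0.222, 0.672, 0.259]
force: [-1.0, -0.3, 0.8]
grip_width: 0.763
-1 -9 165 [-62.9 -30.9] [31.6 31.7]
-1 -5 200 [-64.6 -29.6] [31.6 31.7]
-1 0 278 [-66.9 -29.3] [31.5 31.7]
-1 5 414 [-74.1 -29.4] [31.6 31.7]
-1 10 1163 [-74.1 -32.4] [31.6 31.8]
1 -9 166 [-62.6 -30.5] [32.8 32.9]
1 -5 209 [-64.4 -29.8] [32.7 33. ]
1 0 270 [-66.6 -28.6] [32.8 32.9]
1 5 396 [-73.4 -29.7] [32.8 33. ]
1 10 1153 [-74.4 -32.4] [32.9 33.1]
t 2.12 pos [ 468.9 -278.1  126.1] tilt 39.8 F [-0.   0.8  1. ] w 0.763 q [-0.94  0.74  1.22  0.37  1.78 -1.03]
lin [0.004, -0.0009, 0.0005] rot [-0.0074, 0.0047, 0.0067]
```

View pics/w2.png

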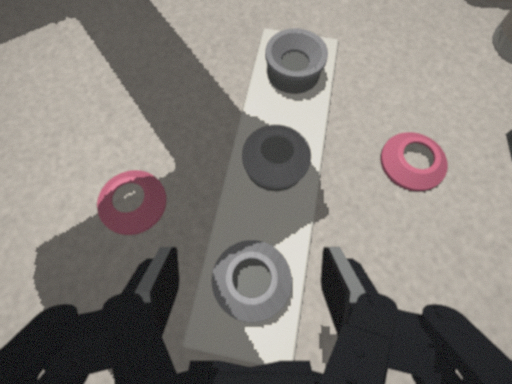

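Run:
```python
from h import *
from rig import *
s=sense();C=R.from_quat(s['ee_rot'],scalar_first=True).as_matrix()
for n in("scene","top"):
    p,d=capture(n);c=calibration(n);W=cloud(d,c["intrinsics"],c["world_from_camera"])
    L=(W-s['eef_pos'])@C
    m=(abs(L[...,0]+30)<50)&(abs(L[...,1])<20)&(abs(L[...,2])>25)&(abs(L[...,2])<65)
    for sg in(-1,1):
        q=L[m&(L[...,2]*sg>0)]; 
        if len(q): print(n,sg,len(q),np.percentile(q[:,0],[50,90,98,100]).round(1))
    if n=="scene": cv2.imwrite("pics/s2.png",cv2.resize(p[60:230,60:260],(800,680))[:600,:,::-1])
```

```text
scene -1 208 [-57.4 -34.1 -29.4 -27.3]
scene 1 216 [-56.9 -35.3 -29.  -27.6]
top -1 190 [-64.5 -38.3 -31.7 -28. ]
top 1 186 [-61.4 -37.5 -29.3 -26.5]
```

View pics/s2.png

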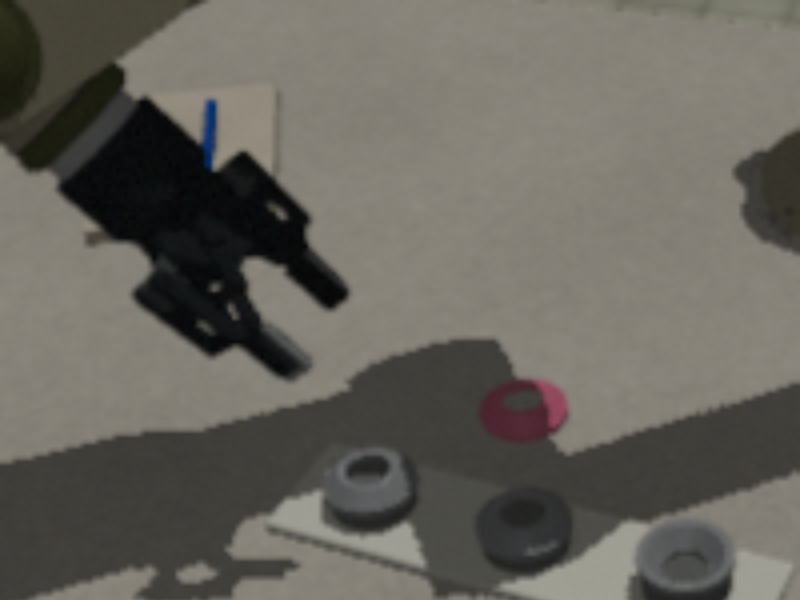

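All three cameras agree the tips sit about 28.5 mm behind the reported TCP at 65 mm opening, so the rim goes 35.5 mm behind the TCP. Planning the descent on that basis.

Run:
```python
from h import *
plan(tcp([470.8,-285.4,70],off=35.5),Rt(40))
plan(tcp([470.8,-285.4,25],off=35.5),Rt(40))
```

```text
t 2.22 pos [ 469.  -278.   126.1] tilt 39.8 F [-0.1 -0.5  0.7] w 0.763 q [-0.94  0.74  1.22  0.37  1.78 -1.03]
lin [0.2459, -0.1384, 0.0046] rot [-0.0071, 0.0045, 0.0067]
t 2.22 pos [ 469.  -278.   126.1] tilt 39.8 F [-0.1 -0.5  0.7] w 0.763 q [-0.94  0.74  1.22  0.37  1.78 -1.03]
lin [0.3612, -0.2345, 0.0047] rot [-0.0071, 0.0045, 0.0067]
```

```bash
python3 -m jog '[{"linear":[0,0,0],"rotation":[0,0,0],"grip":85},{"linear":[0,0,0],"rotation":[0,0,0],"grip":85},{"linear":[0.1,-0.06,0.004],"rotation":[-0.007,0.0045,0.0067],"grip":85},{"linear":[0.2,-0.11,0.0046],"rotation":[-0.007,0.0045,0.0067],"grip":85},{"linear":[0.246,-0.138,0.0046],"rotation":[-0.007,0.0045,0.0067],"grip":85},{"linear":[0.246,-0.138,0.0046],"rotation":[-0.007,0.0045,0.0067],"grip":85},{"linear":[0.246,-0.138,0.0046],"rotation":[-0.007,0.0045,0.0067],"grip":85}]'
python3 - <<'E'
from h import *
W,L,p=wcap("w3")
print(fitw(W,(471,-285.5),1,22))
plan(tcp([470.8,-285.4,25],off=35.5),Rt(40))
E
```

```text
time_s: 2.8
eef_pos: [469.4, -262.5, 43.0]
ee_rot: [0.657, 0.222, 0.671, 0.262]
force: [0.5, -0.4, 0.8]
grip_width: 0.993
(array([ 471.25745456, -285.76310759,    0.96821026]), np.float64(0.4228754826124971))
t 2.85 pos [ 469.8 -263.1   43.9] tilt 39.9 F [ 0.4  0.4 -0.1] w 0.996 q [-0.92  0.83  1.3   0.37  1.62 -1.08]
lin [0.119, -0.0973, -0.0014] rot [0.0011, 0.0016, 0.0024]
```

View pics/w3.png

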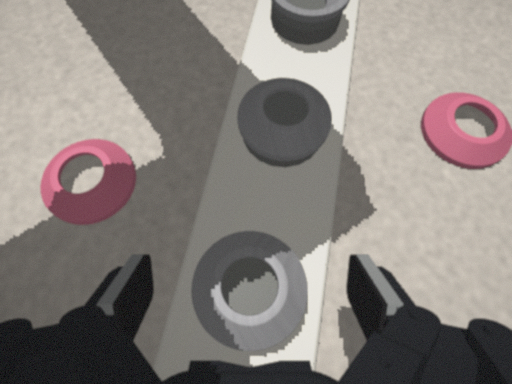

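Washer A is at (249,289), centred between the pads. I'll descend the last 45 mm slowly, then close.

```bash
python3 -m jog '[{"linear":[0.03,-0.025,0],"rotation":[0,0,0],"grip":85},{"linear":[0.06,-0.05,0],"rotation":[0,0,0],"grip":85},{"linear":[0.09,-0.075,0],"rotation":[0,0,0],"grip":85},{"linear":[0.105,-0.087,0],"rotation":[0,0,0],"grip":85},{"linear":[0.119,-0.097,0],"rotation":[0,0,0],"grip":85},{"linear":[0.119,-0.097,0],"rotation":[0,0,0],"grip":85},{"linear":[0.119,-0.097,0],"rotation":[0,0,0],"grip":85}]'
python3 - <<'E'
from h import *
W,L,p=wcap("w4")
plan(tcp([470.8,-285.4,25],off=35.5),Rt(40))
E
```

```text
time_s: 3.43
eef_pos: [469.9, -262.5, -2.2]
ee_rot: [0.657, 0.221, 0.671, 0.262]
force: [0.3, 0.4, 0.5]
grip_width: 0.994
t 3.48 pos [ 470.  -262.7   -1.9] tilt 39.9 F [0.7 0.  0.7] w 0.999 q [-0.92  0.9   1.31  0.37  1.55 -1.11]
lin [0.0009, -0.0005, -0.0018] rot [0.0014, 0.0021, 0.0029]
```

View pics/w4.png

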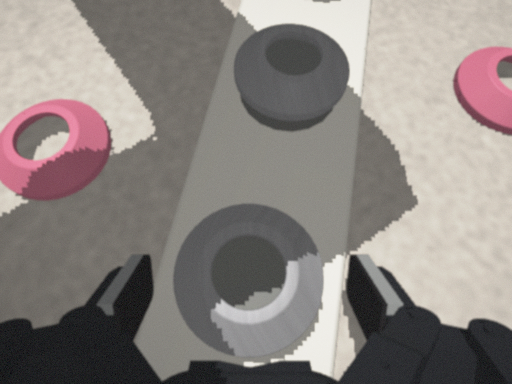

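The washer at (249,280) lies between both pads and there is no contact force. Closing now.

```bash
python3 -m jog '[{"linear":[0,0,0],"rotation":[0,0,0],"grip":75},{"linear":[0,0,0],"rotation":[0,0,0],"grip":70},{"linear":[0,0,0],"rotation":[0,0,0],"grip":66},{"linear":[0,0,0],"rotation":[0,0,0],"grip":62},{"linear":[0,0,0],"rotation":[0,0,0],"grip":55},{"linear":[0,0,0],"rotation":[0,0,0],"grip":55},{"linear":[0,0,0],"rotation":[0,0,0],"grip":55},{"linear":[0,0,0],"rotation":[0,0,0],"grip":55}]' 60
python3 - <<'E'
from h import *
W,L,p=wcap("w5")
print(fitw(W,(471,-285.5),1,22))
plan(tcp([470.8,-285.4,25],off=35.5),Rt(40))
E
```

```text
time_s: 4.15
eef_pos: [470.1, -263.2, -1.0]
ee_rot: [0.658, 0.221, 0.671, 0.261]
force: [-0.1, -2.5, 6.0]
grip_width: 0.713
(array([ 471.99017798, -285.50487784,    1.00746469]), np.float64(3.577013937965963))
t 4.2 pos [ 470.1 -263.3   -1. ] tilt 39.9 F [-0.7 -3.3  7.8] w 0.716 q [-0.92  0.89  1.3   0.37  1.55 -1.11]
lin [0.0046, -0.0008, -0.0022] rot [0.0022, 0.0034, 0.005]
```

View pics/w5.png

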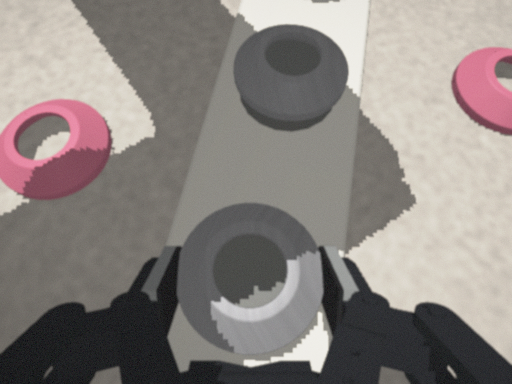

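Run:
```python
from h import *
W,L,p=wcap("w6")
m=(L[...,0]<5)&(L[...,0]>-75)&(abs(L[...,1])<25)&(abs(L[...,2])>25)&(abs(L[...,2])<50)
for sg in(-1,1):
    q=L[m&(L[...,2]*sg>0)]
    for y in(-11,-9,-5,0,5,10):
        k=q[abs(q[:,1]-y)<2]; print(sg,y,len(k),np.percentile(k[:,0],[1,99]).round(1),np.percentile(abs(k[:,2]),[1,50,99]).round(1))
cv2.imwrite("pics/w6c.png",cv2.resize(p[190:370,120:380],(800,554),interpolation=cv2.INTER_CUBIC)[:,:,::-1])
from rig import *
p,d=capture("scene");cv2.imwrite("pics/s6.png",cv2.resize(p[120:220,100:230],(780,600),interpolation=cv2.INTER_CUBIC)[:,:,::-1])
# washer profile in world radial
P=W[np.hypot(W[...,0]-471,W[...,1]+285.5)<45]; r=np.hypot(P[:,0]-471.5,P[:,1]+285.6)
for a in range(14,36,2):
    k=P[(r>a)&(r<a+2)&(P[:,1]>-285)&(abs(P[:,0]-471)<20),2]; print(a,len(k),np.median(k).round(1) if len(k) else 0)
```

```text
-1 -11 80 [-62.5 -42. ] [25.1 29.8 30.2]
-1 -9 177 [-63.  -41.7] [25.1 29.8 30.3]
-1 -5 308 [-64.3  -4.7] [25.1 29.9 49.9]
-1 0 482 [-65.8  -0.3] [25.2 30.  49.7]
-1 5 848 [-74.    3.2] [25.5 33.  49.7]
-1 10 1567 [-74.2   4.7] [25.5 32.5 47. ]
1 -11 110 [-62.5 -41.4] [25.1 28.7 31.5]
1 -9 207 [-62.9 -41.7] [25.1 31.  31.5]
1 -5 271 [-64.4 -12.7] [25.2 31.  47.7]
1 0 456 [-66. -10.] [25.2 31.2 48.4]
1 5 844 [-73.7  -6.3] [25.4 32.9 49.3]
1 10 1697 [-74.1  -2.4] [25.6 33.9 49. ]
14 933 35.9
16 946 38.4
18 655 38.9
20 461 38.0
22 368 36.3
24 339 34.7
26 312 33.0
28 294 31.3
30 211 29.8
32 2 28.2
34 0 0
```

View pics/w6c.png

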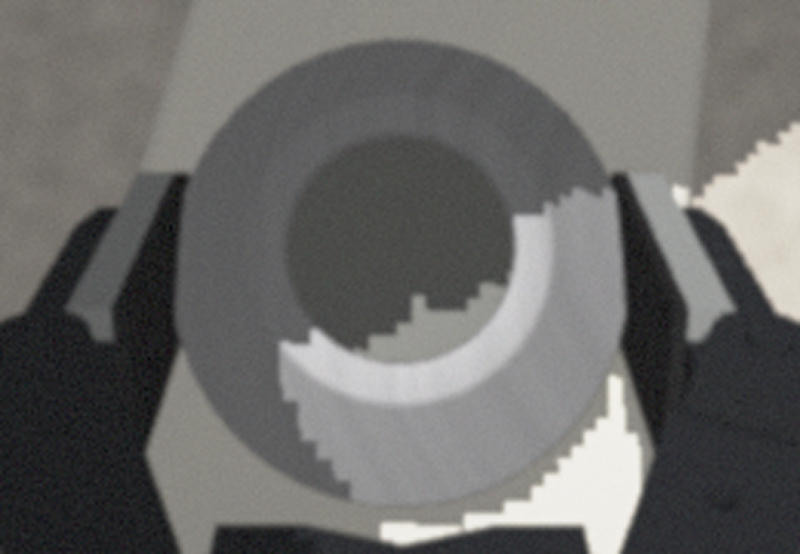

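View pics/s6.png

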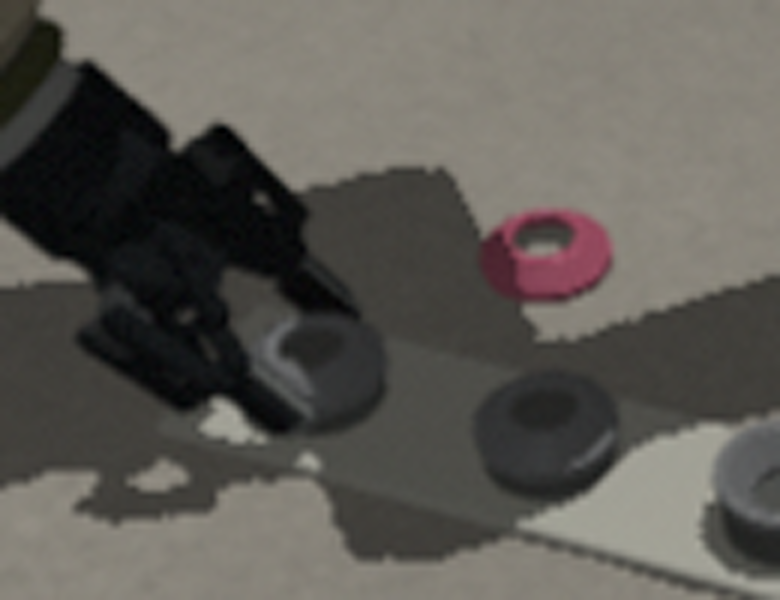

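The pads hold the washer across its rim with about 1.5 mm of pad compression. The washer at (249,280) is still level and seated. Lifting and checking.

```bash
python3 -m jog '[{"linear":[-0.025,0.021,0],"rotation":[0,0,0],"grip":55},{"linear":[-0.06,0.05,0],"rotation":[0,0,0],"grip":55},{"linear":[-0.11,0.09,0],"rotation":[0,0,0],"grip":55},{"linear":[-0.17,0.14,0],"rotation":[0,0,0],"grip":55},{"linear":[-0.23,0.19,0],"rotation":[0,0,0],"grip":55},{"linear":[-0.28,0.235,0],"rotation":[0,0,0],"grip":55},{"linear":[-0.28,0.235,0],"rotation":[0,0,0],"grip":55}]'
cat >> h.py <<'E'
def fitheld(L,up,tilt=40,x0=-35.5):
    """fit held washer in tool frame: world-level frame assumed via tilt free. returns axis dir & rim centre in tool frame"""
    from scipy.optimize import minimize
    from scipy.spatial import cKDTree
    if up: prof=[(15,0),(15,8),(20,8),(32,-2),(32,-8)]
    else: prof=[(15,-8),(20,-2),(26,8),(32,8),(32,2)]
    pts=[]
    for a,b in zip(prof[:-1],prof[1:]):
        n=40; pts.append(np.linspace(a,b,n))
    t=cKDTree(np.vstack(pts))
    th=np.radians(tilt); up0=np.array([-np.cos(th),np.sin(th)*-1,0]) # world up in tool frame, set below
    up0=np.array([-np.cos(th),0,0])+np.array([0,np.sin(th),0])
    e2=np.array([0,0,1.]); 
    dz=8-3 # rim mid to origin
    c0=np.array([x0,0,0])+up0*(5 if up else -5)
    V=L[np.isfinite(L[...,0])&(np.linalg.norm(L-c0,axis=-1)<42)&(abs(L[...,2])<29)]
    def f(q,full=False):
        ax=R.from_rotvec([0,0,q[3]])*R.from_rotvec([0,q[4],0]) if False else None
        a=up0+q[3]*np.cross(e2,up0)+q[4]*e2; a/=np.linalg.norm(a)
        D=V-q[:3]; h=D@a; r=np.linalg.norm(D-h[:,None]*a,axis=1)
        d,_=t.query(np.stack([r,h],1)); d=np.minimum(d,4); return (d**2).mean()
    s=np.vstack([np.zeros(5)]+[np.diag([4,4,4,.1,.1])[i] for i in range(5)])+np.r_[c0,0,0]
    r=minimize(f,s[0],method='Nelder-Mead',options=dict(initial_simplex=s,maxiter=3000,maxfev=3000,xatol=1e-3,fatol=1e-5))
    a=up0+r.x[3]*np.cross(e2,up0)+r.x[4]*e2; a/=np.linalg.norm(a)
    return r.x[:3],a,r.fun,len(V)
E
python3 - <<'E'
from h import *
from rig import sense
W,L,p=wcap("w7")
c,a,f,n=fitheld(L,1)
s=sense();C=R.from_quat(s['ee_rot'],scalar_first=True).as_matrix()
print("c tool",c.round(2),"axis world",(C@a).round(3),f,n,"origin world",(s['eef_pos']+C@c).round(1))
plan(tcp([470.8,-285.4,135],off=35.5),Rt(40))
E
```

```text
time_s: 4.88
eef_pos: [471.0, -264.0, 113.2]
ee_rot: [0.66, 0.218, 0.67, 0.26]
force: [0.4, -0.2, -0.8]
grip_width: 0.715
c tool [-38.88   3.15   0.64] axis world [-0.003  0.006  1.   ] 0.24283746286790833 13045 origin world [ 472.3 -285.9  142.8]
t 4.93 pos [ 470.5 -263.6  110.9] tilt 39.6 F [ 0.3 -0.5 -2. ] w 0.714 q [-0.92  0.74  1.26  0.37  1.73 -1.04]
lin [0.0101, -0.0039, -0.0033] rot [0.0059, 0.0072, 0.0129]
```

View pics/w7.png

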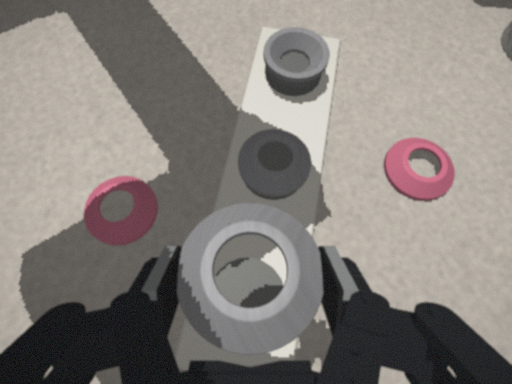

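The washer is held level, with an axis error below 0.01 rad and its origin at tool (-38.9,3.2,0.6). Next I'll move to a standoff 130 mm short of the arbor.

```bash
cat >> h.py <<'E'
def oplan(o,c,tilt=40):
    M=Rt(tilt); plan(np.array(o)-M@np.array(c),M)
E
python3 - <<'E'
from h import *
oplan([525.5,35,130],[-38.9,3.1,.6])
E
```

```text
t 4.93 pos [ 470.5 -263.6  110.9] tilt 39.6 F [ 0.3 -0.5 -2. ] w 0.714 q [-0.92  0.74  1.26  0.37  1.73 -1.04]
lin [0.7082, 0.7871, 0.2408] rot [0.0059, 0.0072, 0.0129]
```

```bash
python3 -m jog '[{"linear":[0.04,0.05,0.015],"rotation":[0.006,0.007,0.013],"grip":55},{"linear":[0.1,0.11,0.035],"rotation":[0.006,0.007,0.013],"grip":55},{"linear":[0.17,0.19,0.06],"rotation":[0.006,0.007,0.013],"grip":55},{"linear":[0.24,0.27,0.08],"rotation":[0.006,0.007,0.013],"grip":55},{"linear":[0.31,0.35,0.105],"rotation":[0.006,0.007,0.013],"grip":55},{"linear":[0.38,0.43,0.13],"rotation":[0.006,0.007,0.013],"grip":55},{"linear":[0.45,0.51,0.155],"rotation":[0.006,0.007,0.013],"grip":55},{"linear":[0.52,0.58,0.18],"rotation":[0.006,0.007,0.013],"grip":55},{"linear":[0.59,0.66,0.2],"rotation":[0.006,0.007,0.013],"grip":55},{"linear":[0.65,0.73,0.22],"rotation":[0.006,0.007,0.013],"grip":55},{"linear":[0.69,0.77,0.235],"rotation":[0.006,0.007,0.013],"grip":55},{"linear":[0.708,0.787,0.241],"rotation":[0.006,0.007,0.013],"grip":55},{"linear":[0.708,0.787,0.241],"rotation":[0.006,0.007,0.013],"grip":55},{"linear":[0.708,0.787,0.241],"rotation":[0.006,0.007,0.013],"grip":55}]'
python3 - <<'E'
from h import *
W,L,p=wcap("w8")
oplan([518.5,165,112],[-38.9,3.1,.6])
print(fitheld(L,1))
m=(np.hypot(W[...,0]-518.5,W[...,1]-165)<14)&(W[...,2]>40)&(W[...,2]<90)
P=W[m];print(len(P),P.mean(0),P.max(0))
q=P[(P[:,2]<72)]
if len(q)>20:
    r=least_squares(lambda c:np.hypot(q[:,0]-c[0],q[:,1]-c[1])-12,[518.5,165],loss='soft_l1',f_scale=.5);print("arbor fit",r.x,r.cost/len(q),len(q))
np.save("/tmp/W8.npy",W)
E
```

```text
time_s: 6.1
eef_pos: [523.4, 57.0, 97.9]
ee_rot: [0.657, 0.222, 0.672, 0.262]
force: [-0.3, 0.4, -0.5]
grip_width: 0.712
t 6.15 pos [523.6  56.5  98. ] tilt 40.0 F [-0.3  0.2 -2. ] w 0.713 q [-0.44  0.56  1.63  0.61  1.37 -0.75]
lin [0.3265, 0.2971, 0.0025] rot [-0.0019, 0.0007, 0.0002]
(array([-38.89411025,   3.15014951,   0.57651215]), array([-7.65790569e-01,  6.43090025e-01,  1.56036239e-04]), np.float64(0.2404751684386682), 13050)
1412 [519.88235853 156.98301339  68.88777635] [531.7846404  173.07136713  84.13788838]
arbor fit [519.7785819  163.83413125] 0.04018573716921449 651
```

View pics/w8.png

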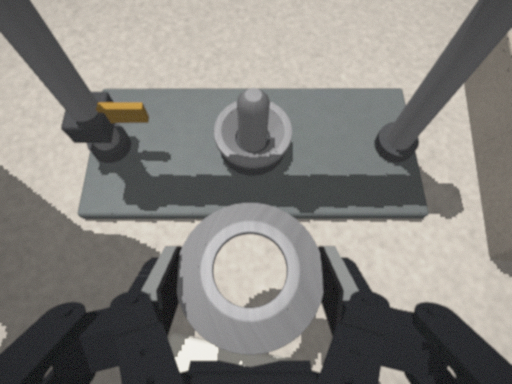

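The wrist view shows the first washer crown down (dished side up) at (253,135), with the arbor in its hole. The brass blade is at (125,112). I'll fit the first washer in the same camera frame.

Run:
```python
from h import *
W=np.load("/tmp/W8.npy")
d=np.hypot(W[...,0]-519.8,W[...,1]-163.9)
m=(d>16)&(d<45)&(W[...,2]<48)&(W[...,2]>15)
V=W[m]
# rim top ring z>36
q=V[V[:,2]>36.5]; print(len(q),q[:,2].mean())
from scipy.optimize import minimize
def cost(c):
    r=np.hypot(q[:,0]-c[0],q[:,1]-c[1]); return np.minimum(np.maximum(0,np.maximum(r-32,25.5-r)),3).mean()+1e-4*np.hypot(c[0]-520,c[1]-164)
r=minimize(cost,[520,164],method='Nelder-Mead',options=dict(initial_simplex=[[520,164],[524,164],[520,168]]));print(r.x,r.fun)
Wm=W.copy();Wm[d<15]=np.nan
print(fitw(Wm,(520,164),0,22,rmax=33))
for z0,z1 in((32,36),):
    pass
oplan([519.8,163.9,112],[-38.9,3.15,.6])
```

```text
1615 38.652416641558126
[519.75726151 163.2531021 ] 0.16248581290626263
(array([519.74012616, 164.51372629,   2.51737031]), np.float64(4.8134423141648846))
t 6.15 pos [523.6  56.5  98. ] tilt 40.0 F [-0.3  0.2 -2. ] w 0.713 q [-0.44  0.56  1.63  0.61  1.37 -0.75]
lin [0.324, 0.2939, 0.0066] rot [-0.0019, 0.0007, 0.0002]
```

```bash
python3 -m jog '[{"linear":[0.03,0.03,0.001],"rotation":[-0.002,0,0],"grip":55},{"linear":[0.09,0.08,0.002],"rotation":[-0.002,0,0],"grip":55},{"linear":[0.16,0.145,0.003],"rotation":[-0.002,0,0],"grip":55},{"linear":[0.23,0.21,0.005],"rotation":[-0.002,0,0],"grip":55},{"linear":[0.29,0.26,0.006],"rotation":[-0.002,0,0],"grip":55},{"linear":[0.324,0.294,0.0066],"rotation":[-0.002,0,0],"grip":55},{"linear":[0.324,0.294,0.0066],"rotation":[-0.002,0,0],"grip":55},{"linear":[0.324,0.294,0.0066],"rotation":[-0.002,0,0],"grip":55}]'
python3 - <<'E'
from h import *
W,L,p=wcap("w9")
from rig import *
pp,d=capture("scene");cv2.imwrite("pics/s9.png",cv2.resize(pp[120:280,230:370],(525,600),interpolation=cv2.INTER_CUBIC)[:,:,::-1])
m=(np.hypot(W[...,0]-519.8,W[...,1]-164)<13)&(W[...,2]>30)&(W[...,2]<90)
q=W[m];print(len(q))
if len(q)>20:
    print(q.max(0),q.mean(0))
    k=q[q[:,2]<72]; 
    if len(k)>20: print(least_squares(lambda c:np.hypot(k[:,0]-c[0],k[:,1]-c[1])-12,[520,164],loss='soft_l1',f_scale=.5).x,len(k))
oplan([519.8,163.9,50],[-38.9,3.15,.6])
E
```

```text
time_s: 6.82
eef_pos: [517.6, 186.5, 80.1]
ee_rot: [0.657, 0.221, 0.671, 0.262]
force: [0.2, 0.4, -1.4]
grip_width: 0.717
1647
[531.49186911 175.50412473  84.8343348 ] [520.00333514 162.40451603  79.42734915]
[519.89279821 163.84917053] 26
t 6.92 pos [518.2 185.5  80.2] tilt 40.0 F [-0.5  0.2 -2.1] w 0.717 q [-0.21  0.56  1.7   0.73  1.21 -0.65]
lin [0.1605, -0.1306, -0.0012] rot [-0.001, 0.0027, 0.0008]
```

View pics/w9.png

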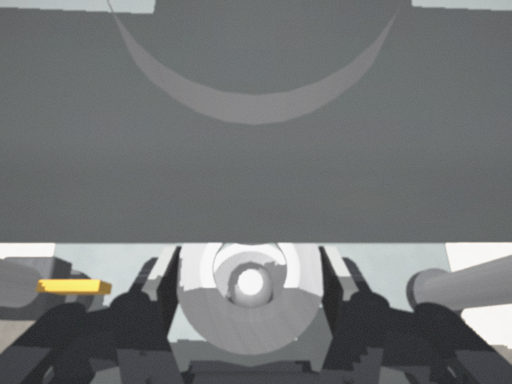

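View pics/s9.png

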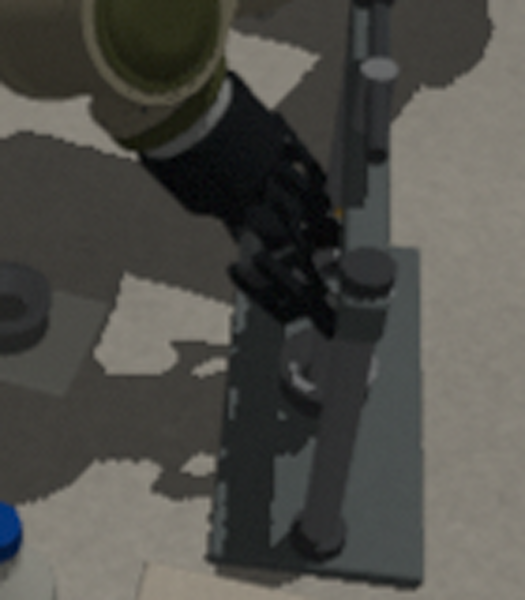

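The arbor tip at (252,287) shows inside the washer's hole, and the fit is within 0.1 mm laterally. I'll lower to 4 mm above the seat.

```bash
python3 -m jog '[{"linear":[0.01,-0.008,0],"rotation":[0,0,0],"grip":55},{"linear":[0.02,-0.016,0],"rotation":[0,0,0],"grip":55},{"linear":[0.035,-0.028,0],"rotation":[0,0,0],"grip":55},{"linear":[0.05,-0.041,0],"rotation":[0,0,0],"grip":55},{"linear":[0.065,-0.053,0],"rotation":[0,0,0],"grip":55},{"linear":[0.08,-0.065,0],"rotation":[0,0.001,0],"grip":55},{"linear":[0.095,-0.077,0],"rotation":[0,0.001,0],"grip":55},{"linear":[0.11,-0.09,0],"rotation":[0,0.001,0],"grip":55},{"linear":[0.125,-0.102,-0.001],"rotation":[0,0.001,0],"grip":55},{"linear":[0.14,-0.114,-0.001],"rotation":[0,0.001,0],"grip":55},{"linear":[0.15,-0.122,-0.001],"rotation":[0,0.001,0],"grip":55},{"linear":[0.16,-0.13,-0.001],"rotation":[0,0.001,0],"grip":55},{"linear":[0.16,-0.13,-0.001],"rotation":[0,0.001,0],"grip":55}]'
python3 - <<'E'
from h import *
W,L,p=wcap("w10")
print(fitheld(L,1))
oplan([519.8,163.9,46],[-38.9,3.15,.6])
E
```

```text
time_s: 8.0
eef_pos: [518.9, 187.0, 20.3]
ee_rot: [0.657, 0.223, 0.67, 0.263]
force: [-2.6, -2.1, 17.9]
grip_width: 0.719
(array([-38.68958477,   3.56975818,   0.57573649]), array([-0.75302555,  0.65798905, -0.00171194]), np.float64(4.2015720245370405), 17398)
t 8.05 pos [518.9 187.   20.4] tilt 40.2 F [-1.1 -1.4 16. ] w 0.713 q [-0.2   0.66  1.72  0.77  1.12 -0.74]
lin [0.0148, -0.0147, -0.0037] rot [0.001, 0.0054, -0.0055]
```

View pics/w10.png

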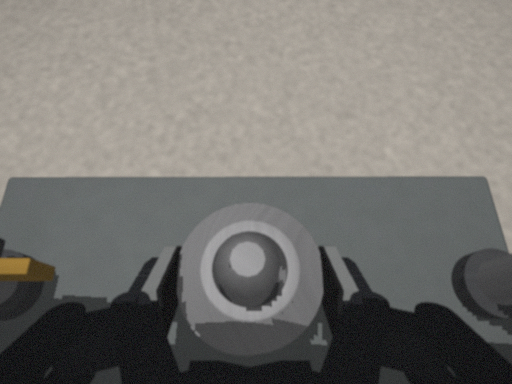

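Contact came about 5 mm early at 16 N. The pads, compressed to about 61 mm, reach below the rim and rest on the lower washer's rim. Releasing here would drop the washer 5 mm, so I'll take it back to its tray pad and regrip nearer the tips.

```bash
python3 -m jog '[{"linear":[-0.02,0.017,0],"rotation":[0,0,0],"grip":55},{"linear":[-0.05,0.042,0],"rotation":[0,0,0],"grip":55},{"linear":[-0.09,0.075,0],"rotation":[0,0,0],"grip":55},{"linear":[-0.13,0.108,0],"rotation":[0,0,0],"grip":55},{"linear":[-0.165,0.138,0],"rotation":[0,0,0],"grip":55},{"linear":[-0.18,0.15,0],"rotation":[0,0,0],"grip":55},{"linear":[-0.21,0.12,0],"rotation":[0,0,0],"grip":55},{"linear":[-0.27,0.04,0],"rotation":[0,0,0],"grip":55},{"linear":[-0.33,-0.04,0],"rotation":[0,0,0],"grip":55},{"linear":[-0.4,-0.13,0],"rotation":[0,0,0],"grip":55},{"linear":[-0.46,-0.19,0],"rotation":[0,0,0],"grip":55},{"linear":[-0.46,-0.19,0],"rotation":[0,0,0],"grip":55}]'
python3 - <<'E'
from h import *
W,L,p=wcap("w11")
c,a,f,n=fitheld(L,1);print(c,f, np.degrees(np.arctan2(a[1],-a[0])))
plan([470.1,-263.3,99],Rt(40))
E
```

```text
time_s: 9.05
eef_pos: [527.4, 49.7, 88.6]
ee_rot: [0.658, 0.224, 0.67, 0.261]
force: [0.3, -0.5, -2.1]
grip_width: 0.714
[-38.87661213   3.25902017   0.62193068] 0.2502485430428405 40.63376539772599
t 9.1 pos [526.9  52.   88.6] tilt 40.2 F [ 0.6 -0.4 -0.9] w 0.715 q [-0.44  0.58  1.62  0.62  1.36 -0.77]
lin [-0.6969, -0.7714, -0.247] rot [-0.005, 0.0095, -0.0052]
```

```bash
python3 -m jog '[{"linear":[-0.05,-0.05,-0.015],"rotation":[-0.005,0.01,-0.005],"grip":55},{"linear":[-0.12,-0.13,-0.04],"rotation":[-0.005,0.01,-0.005],"grip":55},{"linear":[-0.2,-0.22,-0.07],"rotation":[-0.005,0.01,-0.005],"grip":55},{"linear":[-0.28,-0.31,-0.1],"rotation":[-0.005,0.01,-0.005],"grip":55},{"linear":[-0.36,-0.4,-0.13],"rotation":[-0.005,0.01,-0.005],"grip":55},{"linear":[-0.44,-0.49,-0.156],"rotation":[-0.005,0.01,-0.005],"grip":55},{"linear":[-0.52,-0.58,-0.185],"rotation":[-0.005,0.01,-0.005],"grip":55},{"linear":[-0.6,-0.665,-0.213],"rotation":[-0.005,0.01,-0.005],"grip":55},{"linear":[-0.66,-0.73,-0.234],"rotation":[-0.005,0.01,-0.005],"grip":55},{"linear":[-0.697,-0.771,-0.247],"rotation":[-0.005,0.01,-0.005],"grip":55},{"linear":[-0.697,-0.771,-0.247],"rotation":[-0.005,0.01,-0.005],"grip":55},{"linear":[-0.697,-0.771,-0.247],"rotation":[-0.005,0.01,-0.005],"grip":55}]'
python3 - <<'E'
from h import *
plan([470.1,-263.3,-0.5],Rt(40))
E
```

```text
time_s: 10.1
eef_pos: [469.9, -263.0, 98.5]
ee_rot: [0.657, 0.222, 0.671, 0.262]
force: [1.6, 0.0, -1.4]
grip_width: 0.709
t 10.1 pos [ 469.9 -263.    98.5] tilt 40.1 F [ 1.6  0.  -1.4] w 0.709 q [-0.92  0.76  1.27  0.37  1.72 -1.04]
lin [0.2517, -0.2132, 0.0008] rot [-0.0013, -0.0007, -0.0027]
```

```bash
python3 -m jog '[{"linear":[0.03,-0.025,0],"rotation":[0,0,0],"grip":55},{"linear":[0.08,-0.068,0],"rotation":[0,0,0],"grip":55},{"linear":[0.13,-0.11,0],"rotation":[0,0,0],"grip":55},{"linear":[0.18,-0.152,0.001],"rotation":[0,0,0],"grip":55},{"linear":[0.22,-0.186,0.001],"rotation":[0,0,0],"grip":55},{"linear":[0.235,-0.199,0.001],"rotation":[0,0,0],"grip":55},{"linear":[0.245,-0.208,0.001],"rotation":[0,0,0],"grip":55},{"linear":[0.252,-0.213,0.001],"rotation":[0,0,0],"grip":55},{"linear":[0.252,-0.213,0.001],"rotation":[0,0,0],"grip":55},{"linear":[0.252,-0.213,0.001],"rotation":[0,0,0],"grip":55}]'
python3 - <<'E'
from h import *
plan([470.1,-263.3,-0.5],Rt(40))
E
```

```text
time_s: 10.93
eef_pos: [470.4, -263.4, 0.1]
ee_rot: [0.657, 0.222, 0.671, 0.262]
force: [0.1, -1.1, -1.5]
grip_width: 0.716
t 10.93 pos [ 4.704e+02 -2.634e+02  1.000e-01] tilt 40.0 F [ 0.1 -1.1 -1.5] w 0.716 q [-0.92  0.89  1.3   0.37  1.56 -1.1 ]
lin [0.0019, -0.001, -0.0011] rot [-0.0003, 0.0004, -0.0009]
```

```bash
python3 -m jog '[{"linear":[0.003,-0.002,0],"rotation":[0,0,0],"grip":55},{"linear":[0.003,-0.002,0],"rotation":[0,0,0],"grip":66},{"linear":[0.003,-0.002,0],"rotation":[0,0,0],"grip":75},{"linear":[0.003,-0.002,0],"rotation":[0,0,0],"grip":80},{"linear":[0.003,-0.002,0],"rotation":[0,0,0],"grip":80},{"linear":[0.003,-0.002,0],"rotation":[0,0,0],"grip":80}]'
python3 - <<'E'
from h import *
W,L,p=wcap("w12")
print(fitw(W,(471,-285.5),1,22))
c,a,f,n=fitheld(L,1);print("c",c,f,n,"rim in tool",c-5*a)
plan([470.1,-263.3,-0.5],Rt(40))
E
```

```text
time_s: 11.43
eef_pos: [470.4, -263.3, -0.9]
ee_rot: [0.657, 0.222, 0.671, 0.262]
force: [-0.2, -0.5, 0.1]
grip_width: 0.932
(array([ 472.62431753, -286.66129504,    0.95275208]), np.float64(3.049438797223111))
c [-39.624979     2.30141981   0.82919527] 4.389233819384505 17868 rim in tool [-35.79601636  -0.91401494   0.83413863]
t 11.48 pos [ 470.5 -263.3   -0.9] tilt 40.0 F [ 0.5  0.3 -0.4] w 0.937 q [-0.92  0.9   1.3   0.37  1.56 -1.1 ]
lin [-0.0009, 0.0009, -0.0012] rot [-0.0003, 0.0005, -0.0008]
```

View pics/w12.png

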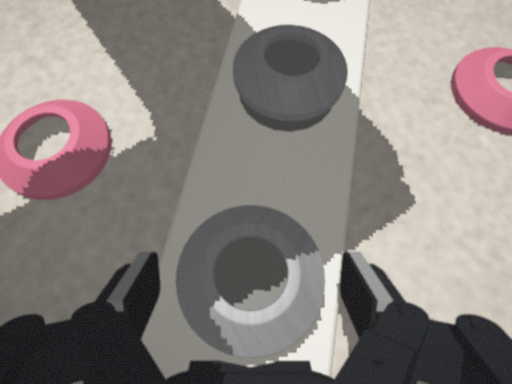

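The washer sits flat on its pad at (250,281). I'll retract 3.3 mm along the fingers and regrip at 40 N.

```bash
python3 -m jog '[{"linear":[-0.011,-0.001,0.001],"rotation":[0,0,0],"grip":75},{"linear":[-0.011,-0.001,0.001],"rotation":[0,0,0],"grip":70},{"linear":[-0.011,-0.001,0.001],"rotation":[0,0,0],"grip":65},{"linear":[-0.011,-0.001,0.001],"rotation":[0,0,0],"grip":60},{"linear":[-0.011,-0.001,0.001],"rotation":[0,0,0],"grip":55},{"linear":[-0.011,-0.001,0.001],"rotation":[0,0,0],"grip":55},{"linear":[-0.011,-0.001,0.001],"rotation":[0,0,0],"grip":55}]' 40; python3 -m jog '[{"linear":[-0.02,0.017,0],"rotation":[0,0,0],"grip":55},{"linear":[-0.06,0.05,0],"rotation":[0,0,0],"grip":55},{"linear":[-0.11,0.092,0],"rotation":[0,0,0],"grip":55},{"linear":[-0.17,0.142,0],"rotation":[0,0,0],"grip":55},{"linear":[-0.23,0.192,0],"rotation":[0,0,0],"grip":55},{"linear":[-0.28,0.235,0],"rotation":[0,0,0],"grip":55},{"linear":[-0.28,0.235,0],"rotation":[0,0,0],"grip":55}]'
python3 - <<'E'
from h import *
W,L,p=wcap("w13")
c,a,f,n=fitheld(L,1,x0=-32);print("c",c,f,n,"rim in tool",c-5*a,"tilt",np.degrees(np.arctan2(a[1],-a[0])))
oplan([525.5,45,128],c)
E
```

```text
time_s: 12.07
eef_pos: [471.0, -266.1, 2.0]
ee_rot: [0.657, 0.222, 0.671, 0.262]
force: [-0.7, -3.1, 4.7]
grip_width: 0.724
time_s: 12.65
eef_pos: [472.0, -267.1, 116.3]
ee_rot: [0.659, 0.219, 0.67, 0.26]
force: [1.0, -0.3, -1.6]
grip_width: 0.722
c [-35.38254412   2.6981618    0.61842529] 0.24281402485434092 12405 rim in tool [-31.55580968  -0.519927     0.61560232] tilt 40.06212646237844
t 12.7 pos [ 471.5 -266.7  113.9] tilt 39.8 F [ 0.   0.6 -2.7] w 0.721 q [-0.92  0.74  1.25  0.37  1.74 -1.03]
lin [0.7387, 0.81, 0.2399] rot [0.0039, 0.0052, 0.0086]
```

View pics/w13.png

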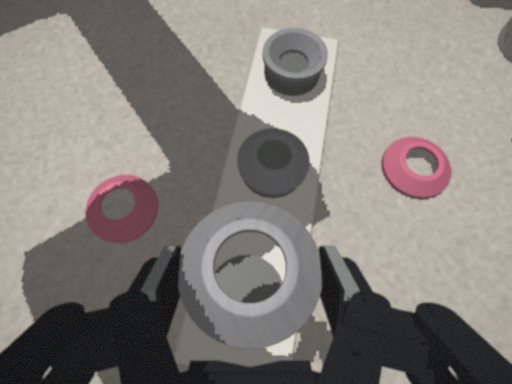

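The washer is level and held 3.4 mm from the tips, with its rim at tool x = -31.6. Back to the press standoff.

```bash
python3 -m jog '[{"linear":[0.04,0.05,0.012],"rotation":[0.004,0.005,0.009],"grip":55},{"linear":[0.11,0.12,0.035],"rotation":[0.004,0.005,0.009],"grip":55},{"linear":[0.19,0.21,0.06],"rotation":[0.004,0.005,0.009],"grip":55},{"linear":[0.27,0.3,0.09],"rotation":[0.004,0.005,0.009],"grip":55},{"linear":[0.35,0.385,0.115],"rotation":[0.004,0.005,0.009],"grip":55},{"linear":[0.43,0.47,0.14],"rotation":[0.004,0.005,0.009],"grip":55},{"linear":[0.51,0.56,0.166],"rotation":[0.004,0.005,0.009],"grip":55},{"linear":[0.59,0.65,0.192],"rotation":[0.004,0.005,0.009],"grip":55},{"linear":[0.66,0.725,0.215],"rotation":[0.004,0.005,0.009],"grip":55},{"linear":[0.71,0.78,0.23],"rotation":[0.004,0.005,0.009],"grip":55},{"linear":[0.739,0.81,0.24],"rotation":[0.004,0.005,0.009],"grip":55},{"linear":[0.739,0.81,0.24],"rotation":[0.004,0.005,0.009],"grip":55},{"linear":[0.739,0.81,0.24],"rotation":[0.004,0.005,0.009],"grip":55}]'
python3 - <<'E'
from h import *
W,L,p=wcap("w14")
c,a,f,n=fitheld(L,1,x0=-32);print("c",c,f)
q=W[(np.hypot(W[...,0]-519,W[...,1]-165)<15)&(W[...,2]>42)&(W[...,2]<72)]
print(least_squares(lambda c:np.hypot(q[:,0]-c[0],q[:,1]-c[1])-12,[519,165],loss='soft_l1',f_scale=.5).x,len(q))
oplan([519.8,163.9,112],[-35.4,2.7,.6])
E
```

```text
time_s: 13.78
eef_pos: [523.4, 65.5, 98.7]
ee_rot: [0.657, 0.222, 0.672, 0.262]
force: [1.1, 0.0, -2.7]
grip_width: 0.716
c [-35.39750773   2.70964547   0.60517499] 0.24423402231200864
[519.85942402 163.78638754] 642
t 13.83 pos [523.6  64.8  98.8] tilt 40.0 F [-0.1  0.1 -1.4] w 0.719 q [-0.42  0.56  1.63  0.62  1.37 -0.74]
lin [0.2967, 0.2725, 0.0049] rot [-0.0015, 0.0001, 0.0001]
```

```bash
python3 -m jog '[{"linear":[0.03,0.03,0.001],"rotation":[-0.001,0,0],"grip":55},{"linear":[0.09,0.082,0.002],"rotation":[-0.001,0,0],"grip":55},{"linear":[0.16,0.147,0.003],"rotation":[-0.001,0,0],"grip":55},{"linear":[0.22,0.2,0.004],"rotation":[-0.001,0,0],"grip":55},{"linear":[0.27,0.25,0.005],"rotation":[-0.001,0,0],"grip":55},{"linear":[0.297,0.272,0.005],"rotation":[-0.001,0,0],"grip":55},{"linear":[0.297,0.272,0.005],"rotation":[-0.001,0,0],"grip":55},{"linear":[0.297,0.272,0.005],"rotation":[-0.001,0,0],"grip":55}]'
python3 - <<'E'
from h import *
oplan([519.8,163.8,51],[-35.4,2.7,.6])
E
```

```text
time_s: 14.5
eef_pos: [518.1, 183.9, 82.9]
ee_rot: [0.657, 0.222, 0.671, 0.262]
force: [0.3, -0.4, -1.1]
grip_width: 0.728
t 14.5 pos [518.1 183.9  82.9] tilt 40.0 F [ 0.3 -0.4 -1.1] w 0.728 q [-0.21  0.55  1.7   0.72  1.22 -0.64]
lin [0.1562, -0.1288, -0.0003] rot [-0.0004, 0.0002, 0.0007]
```

```bash
python3 -m jog '[{"linear":[0.01,-0.008,0],"rotation":[0,0,0],"grip":55},{"linear":[0.02,-0.0165,0],"rotation":[0,0,0],"grip":55},{"linear":[0.035,-0.029,0],"rotation":[0,0,0],"grip":55},{"linear":[0.05,-0.041,0],"rotation":[0,0,0],"grip":55},{"linear":[0.065,-0.0535,0],"rotation":[0,0,0],"grip":55},{"linear":[0.08,-0.066,0],"rotation":[0,0,0],"grip":55},{"linear":[0.095,-0.078,0],"rotation":[0,0,0],"grip":55},{"linear":[0.11,-0.0905,0],"rotation":[0,0,0],"grip":55},{"linear":[0.125,-0.103,0],"rotation":[0,0,0],"grip":55},{"linear":[0.14,-0.115,0],"rotation":[0,0,0],"grip":55},{"linear":[0.15,-0.124,0],"rotation":[0,0,0],"grip":55},{"linear":[0.156,-0.129,0],"rotation":[0,0,0],"grip":55},{"linear":[0.156,-0.129,0],"rotation":[0,0,0],"grip":55}]'
python3 - <<'E'
from h import *
oplan([519.8,163.8,47],[-35.4,2.7,.6])
E
```

```text
time_s: 15.58
eef_pos: [518.4, 184.3, 22.0]
ee_rot: [0.657, 0.222, 0.671, 0.262]
force: [0.4, -0.7, -1.1]
grip_width: 0.724
t 15.58 pos [518.4 184.3  22. ] tilt 40.0 F [ 0.4 -0.7 -1.1] w 0.724 q [-0.21  0.66  1.72  0.76  1.12 -0.74]
lin [0.0102, -0.0081, -0.0014] rot [-0.0004, 0.0015, 0.0003]
```

```bash
python3 -m jog '[{"linear":[0.002,-0.0016,0],"rotation":[0,0,0],"grip":55},{"linear":[0.004,-0.0032,0],"rotation":[0,0,0],"grip":55},{"linear":[0.006,-0.005,0],"rotation":[0,0,0],"grip":55},{"linear":[0.0075,-0.0063,0],"rotation":[0,0,0],"grip":55},{"linear":[0.0075,-0.0063,0],"rotation":[0,0,0],"grip":55}]'
python3 - <<'E'
from h import *
plan([518.4,184.3,18],Rt(40))
E
```

```text
time_s: 16.0
eef_pos: [518.8, 184.6, 20.6]
ee_rot: [0.657, 0.222, 0.671, 0.262]
force: [-2.5, -1.8, 11.8]
grip_width: 0.722
t 16.0 pos [518.8 184.6  20.6] tilt 40.1 F [-2.5 -1.8 11.8] w 0.722 q [-0.21  0.66  1.72  0.76  1.12 -0.74]
lin [0.006, -0.0062, -0.0013] rot [0.0023, 0.003, -0.0029]
```

The tips touch about 2.5 mm above seated, which is a negligible settle of roughly 0.2 m/s. Releasing gently.

```bash
python3 -m jog '[{"linear":[-0.001,0.001,0],"rotation":[0,0,0],"grip":55},{"linear":[-0.001,0.001,0],"rotation":[0,0,0],"grip":62},{"linear":[-0.001,0.001,0],"rotation":[0,0,0],"grip":63},{"linear":[-0.001,0.001,0],"rotation":[0,0,0],"grip":64},{"linear":[-0.001,0.001,0],"rotation":[0,0,0],"grip":65},{"linear":[-0.001,0.001,0],"rotation":[0,0,0],"grip":68},{"linear":[-0.001,0.001,0],"rotation":[0,0,0],"grip":74},{"linear":[-0.001,0.001,0],"rotation":[0,0,0],"grip":80},{"linear":[-0.001,0.001,0],"rotation":[0,0,0],"grip":85},{"linear":[-0.001,0.001,0],"rotation":[0,0,0],"grip":85},{"linear":[-0.001,0.001,0],"rotation":[0,0,0],"grip":85}]' 20
python3 - <<'E'
from h import *
W,L,p=wcap("w15")
plan([518.4,184.3,18],Rt(40))
E
```

```text
time_s: 16.92
eef_pos: [518.8, 184.6, 21.0]
ee_rot: [0.657, 0.222, 0.671, 0.262]
force: [-0.9, -0.3, -0.2]
grip_width: 0.998
t 16.97 pos [518.8 184.6  21. ] tilt 40.1 F [ 0.3  0.7 -0.4] w 0.998 q [-0.21  0.66  1.72  0.76  1.12 -0.74]
lin [0.0069, -0.0072, -0.0013] rot [0.0022, 0.0029, -0.0029]
```

View pics/w15.png

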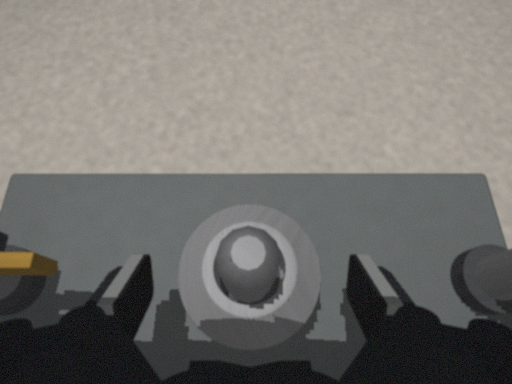

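The washer is released around the arbor at (249,277), with the fingers open and clear. I'll retreat along the tool axis and verify.

```bash
python3 -m jog '[{"linear":[-0.04,0,0],"rotation":[0,0,0],"grip":85},{"linear":[-0.1,0,0],"rotation":[0,0,0],"grip":85},{"linear":[-0.18,0,0],"rotation":[0,0,0],"grip":85},{"linear":[-0.27,0,0],"rotation":[0,0,0],"grip":85},{"linear":[-0.37,-0.03,0],"rotation":[0,0,0],"grip":85},{"linear":[-0.46,-0.08,0],"rotation":[0,0,0],"grip":85},{"linear":[-0.5,-0.12,0],"rotation":[0,0,0],"grip":85},{"linear":[-0.5,-0.12,0],"rotation":[0,0,0],"grip":85}]'
python3 - <<'E'
from h import *
W,L,p=wcap("w16")
d=np.hypot(W[...,0]-519.8,W[...,1]-163.9)
for lo,hi in((12.5,15),(15,20),(20,24),(24,28),(28,31),(31,33)):
    k=W[(d>lo)&(d<hi)&(W[...,1]<164)];print(lo,hi,len(k),np.nanpercentile(k[:,2],[10,50,90]).round(1))
    k=W[(d>lo)&(d<hi)&(W[...,1]>164)];print("  far",len(k),np.nanpercentile(k[:,2],[10,50,90]).round(1))
Wm=W.copy();Wm[d<14]=np.nan
print(fitw(Wm,(519.8,164),1,38,rmax=34))
M=Rt(40);plan(tcp([503.9,-57.5,110],off=32),M)
E
```

```text
time_s: 17.63
eef_pos: [527.1, 57.1, 113.9]
ee_rot: [0.659, 0.222, 0.67, 0.261]
force: [0.4, -0.6, -0.8]
grip_width: 0.995
12.5 15 67 [54.4 66.  74.9]
  far 14 [34.6 54.  55.5]
15 20 341 [54.2 54.9 55.8]
  far 215 [29.8 54.6 55.6]
20 24 456 [51.8 53.4 54.9]
  far 160 [34.1 52.7 54.5]
24 28 550 [48.3 50.1 51.8]
  far 180 [48.2 49.7 51.2]
28 31 924 [13.3 24.4 48.2]
  far 144 [45.6 46.9 48. ]
31 33 807 [12.8 38.5 45.6]
  far 37 [44.5 45.2 46.1]
(array([520.23756606, 163.98943277,   1.35474417]), np.float64(4.949857198636183))
t 17.68 pos [526.5  59.  113.3] tilt 40.0 F [ 0.5  0.6 -0.3] w 0.992 q [-0.43  0.54  1.61  0.62  1.4  -0.73]
lin [-0.1317, -0.3003, -0.0979] rot [-0.0005, 0.0078, -0.0012]
```

View pics/w16.png

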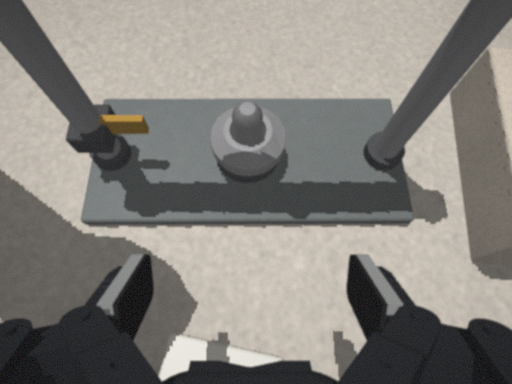

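The second washer is seated crown up, its ring at 54.8 mm near and far (so level), centred within 0.5 mm. The press in the wrist view is otherwise unchanged, with the arbor at (247,125). On to the dished washer C.

```bash
python3 -m jog '[{"linear":[-0.02,-0.05,-0.02],"rotation":[0,0.008,0],"grip":85},{"linear":[-0.05,-0.12,-0.04],"rotation":[0,0.008,0],"grip":85},{"linear":[-0.09,-0.2,-0.065],"rotation":[0,0.008,0],"grip":85},{"linear":[-0.12,-0.27,-0.09],"rotation":[0,0.008,0],"grip":85},{"linear":[-0.132,-0.3,-0.098],"rotation":[0,0.008,0],"grip":85},{"linear":[-0.132,-0.3,-0.098],"rotation":[0,0.008,0],"grip":85},{"linear":[-0.132,-0.3,-0.098],"rotation":[0,0.008,0],"grip":85}]'
python3 - <<'E'
from h import *
W,L,p=wcap("w17")
x,f=fitw(W,(504,-57.5),0,22);print(x,f)
plan(tcp([x[0]-.3,x[1],70],off=34),Rt(40))
plan(tcp([x[0]-.3,x[1],35.3],off=34),Rt(40))
E
```

```text
time_s: 18.27
eef_pos: [502.7, -36.1, 85.7]
ee_rot: [0.656, 0.222, 0.672, 0.262]
force: [0.1, 0.2, -0.3]
grip_width: 0.992
[504.74054105 -58.28431319   1.17484346] 0.8428240551914039
t 18.32 pos [502.8 -35.7  85.9] tilt 40.1 F [-0.4  0.3  0.9] w 0.993 q [-0.6   0.6   1.61  0.54  1.44 -0.88]
lin [0.1053, -0.092, 0.0011] rot [0.0008, -0.0015, -0.0021]
t 18.32 pos [502.8 -35.7  85.9] tilt 40.1 F [-0.4  0.3  0.9] w 0.993 q [-0.6   0.6   1.61  0.54  1.44 -0.88]
lin [0.1938, -0.1664, 0.0012] rot [0.0008, -0.0015, -0.0021]
```

View pics/w17.png

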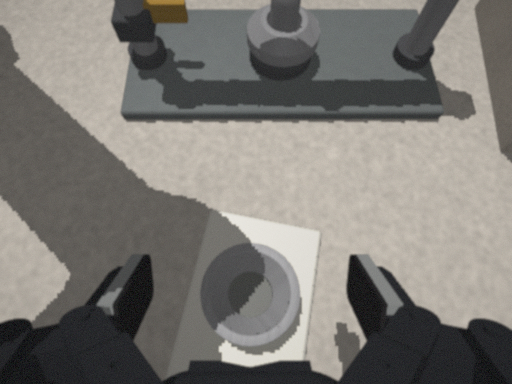

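The dished washer C is at (250,297), centred between the pads. Descending.

```bash
python3 -m jog '[{"linear":[0.04,-0.035,0],"rotation":[0,0,0],"grip":85},{"linear":[0.08,-0.07,0.001],"rotation":[0,0,0],"grip":85},{"linear":[0.12,-0.103,0.001],"rotation":[0,0,0],"grip":85},{"linear":[0.15,-0.13,0.001],"rotation":[0,0,0],"grip":85},{"linear":[0.175,-0.15,0.001],"rotation":[0,0,0],"grip":85},{"linear":[0.194,-0.166,0.001],"rotation":[0,0,0],"grip":85},{"linear":[0.194,-0.166,0.001],"rotation":[0,0,0],"grip":85},{"linear":[0.194,-0.166,0.001],"rotation":[0,0,0],"grip":85}]'
python3 - <<'E'
from h import *
W,L,p=wcap("w18")
plan(tcp([504.4,-58.2,35.3],off=34),Rt(40))
from rig import *
pp,d=capture("scene");cv2.imwrite("pics/s18.png",cv2.resize(pp[130:230,130:260],(780,600),interpolation=cv2.INTER_CUBIC)[:,:,::-1])
E
```

```text
time_s: 18.98
eef_pos: [503.2, -36.2, 9.5]
ee_rot: [0.657, 0.222, 0.672, 0.262]
force: [-1.0, -0.4, -0.6]
grip_width: 0.996
t 19.03 pos [503.4 -36.4   9.8] tilt 40.0 F [-0.5  0.2 -0.1] w 0.993 q [-0.6   0.72  1.63  0.55  1.31 -0.96]
lin [0.0013, -0.0011, -0.0009] rot [0.0018, -0.0007, -0.0014]
```

View pics/w18.png

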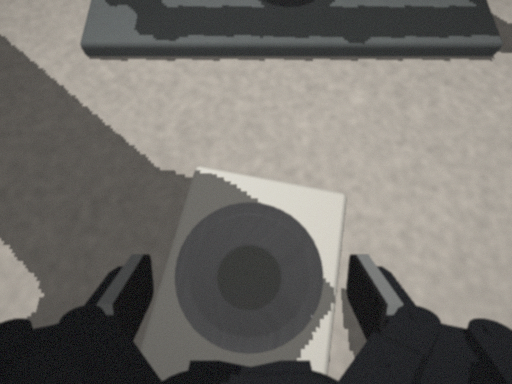

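View pics/s18.png

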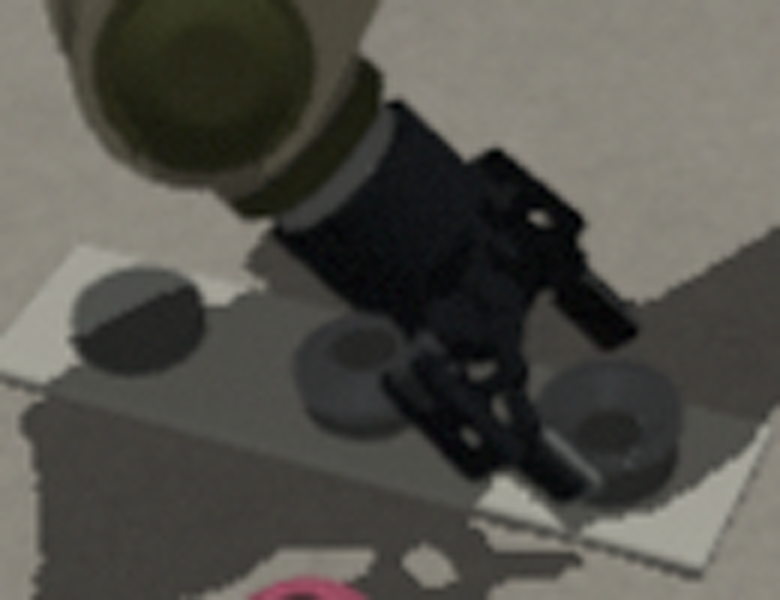

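The washer at (249,278) is between the pads. In the scene crop, spare B at (355,375) is untouched below the gripper body. Closing and lifting.

```bash
python3 -m jog '[{"linear":[0,0,0],"rotation":[0,0,0],"grip":75},{"linear":[0,0,0],"rotation":[0,0,0],"grip":70},{"linear":[0,0,0],"rotation":[0,0,0],"grip":65},{"linear":[0,0,0],"rotation":[0,0,0],"grip":60},{"linear":[0,0,0],"rotation":[0,0,0],"grip":55},{"linear":[0,0,0],"rotation":[0,0,0],"grip":55},{"linear":[0,0,0],"rotation":[0,0,0],"grip":55},{"linear":[0,0,0],"rotation":[0,0,0],"grip":55}]' 40; python3 -m jog '[{"linear":[-0.02,0.017,0],"rotation":[0,0,0],"grip":55},{"linear":[-0.06,0.05,0],"rotation":[0,0,0],"grip":55},{"linear":[-0.11,0.092,0],"rotation":[0,0,0],"grip":55},{"linear":[-0.17,0.142,0],"rotation":[0,0,0],"grip":55},{"linear":[-0.23,0.192,0],"rotation":[0,0,0],"grip":55},{"linear":[-0.25,0.21,0],"rotation":[0,0,0],"grip":55},{"linear":[-0.25,0.21,0],"rotation":[0,0,0],"grip":55}]'
python3 - <<'E'
from h import *
W,L,p=wcap("w19")
c,a,f,n=fitheld(L,0,x0=-34);print("c",c,f,n,"rim in tool",c+5*a,"tilt",np.degrees(np.arctan2(a[1],-a[0])))
oplan([525.5,40,126],c)
E
```

```text
time_s: 19.75
eef_pos: [503.6, -36.9, 10.8]
ee_rot: [0.657, 0.221, 0.671, 0.262]
force: [-3.4, -4.2, 8.2]
grip_width: 0.724
time_s: 20.33
eef_pos: [504.1, -37.3, 110.2]
ee_rot: [0.658, 0.22, 0.67, 0.262]
force: [0.4, -0.3, -1.8]
grip_width: 0.721
c [-29.77790744  -2.54806417   0.68040928] 1.333342391544187 13470 rim in tool [-33.63332493   0.63555918   0.66313663] tilt 39.548300098475565
t 20.38 pos [503.5 -37.  108.8] tilt 40.0 F [-0.4  0.4 -1.4] w 0.721 q [-0.61  0.56  1.59  0.53  1.48 -0.85]
lin [0.217, 0.2382, 0.0865] rot [0.0043, 0.0022, 0.0013]
```

View pics/w19.png

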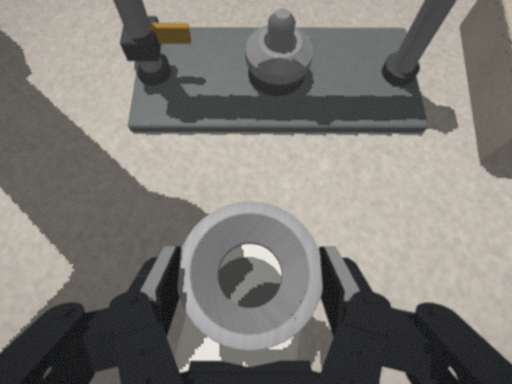

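The washer is held level, dished side up. Going to hover over the arbor.

Run:
```python
from h import *
c=[-29.8,-2.5,.65]
oplan([525.5,60,104],c)
oplan([519.8,163.9,100],c)
```

```text
t 20.38 pos [503.5 -37.  108.8] tilt 40.0 F [-0.4  0.4 -1.4] w 0.721 q [-0.61  0.56  1.59  0.53  1.48 -0.85]
lin [0.316, 0.242, 0.0905] rot [0.0043, 0.0022, 0.0013]
t 20.38 pos [503.5 -37.  108.8] tilt 40.0 F [-0.4  0.4 -1.4] w 0.721 q [-0.61  0.56  1.59  0.53  1.48 -0.85]
lin [0.549, 0.4992, 0.0927] rot [0.0043, 0.0022, 0.0013]
```

```bash
python3 -m jog '[{"linear":[0.04,0.03,0.012],"rotation":[0.004,0.002,0.001],"grip":55},{"linear":[0.11,0.08,0.03],"rotation":[0.004,0.002,0.001],"grip":55},{"linear":[0.19,0.145,0.055],"rotation":[0.004,0.002,0.001],"grip":55},{"linear":[0.26,0.2,0.075],"rotation":[0.004,0.002,0.001],"grip":55},{"linear":[0.316,0.242,0.09],"rotation":[0.004,0.002,0.001],"grip":55},{"linear":[0.36,0.29,0.091],"rotation":[0.004,0.002,0.001],"grip":55},{"linear":[0.42,0.36,0.092],"rotation":[0.004,0.002,0.001],"grip":55},{"linear":[0.48,0.425,0.092],"rotation":[0.004,0.002,0.001],"grip":55},{"linear":[0.53,0.478,0.093],"rotation":[0.004,0.002,0.001],"grip":55},{"linear":[0.549,0.499,0.093],"rotation":[0.004,0.002,0.001],"grip":55},{"linear":[0.549,0.499,0.093],"rotation":[0.004,0.002,0.001],"grip":55},{"linear":[0.549,0.499,0.093],"rotation":[0.004,0.002,0.001],"grip":55}]'
python3 - <<'E'
from h import *
W,L,p=wcap("w20")
q=W[(np.hypot(W[...,0]-519.8,W[...,1]-164)<14)&(W[...,2]>70)&(W[...,2]<88)]
print(len(q),q.mean(0),q.max(0))
oplan([519.8,163.9,66],[-29.8,-2.5,.65])
E
```

```text
time_s: 21.38
eef_pos: [517.7, 184.5, 77.9]
ee_rot: [0.657, 0.222, 0.672, 0.262]
force: [-0.8, 0.2, -0.9]
grip_width: 0.722
1663 [520.00579246 162.4154481   79.7030598 ] [531.77398693 175.10621267  85.13283907]
t 21.43 pos [518.  184.   78.1] tilt 40.0 F [ 0.  -0.3 -1.2] w 0.72 q [-0.21  0.56  1.7   0.72  1.21 -0.65]
lin [0.0872, -0.0691, -0.0003] rot [-0.0015, -0.0001, 0.0008]
```

View pics/w20.png

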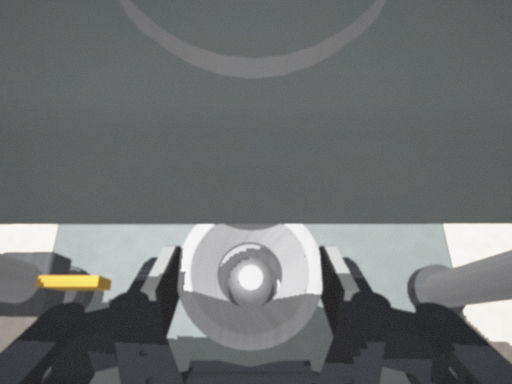

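The arbor tip at (250,277) is centred in the hole. Lowering to about 4 mm above seated.

```bash
python3 -m jog '[{"linear":[0.01,-0.008,0],"rotation":[0,0,0],"grip":55},{"linear":[0.02,-0.016,0],"rotation":[0,0,0],"grip":55},{"linear":[0.032,-0.0255,0],"rotation":[0,0,0],"grip":55},{"linear":[0.044,-0.035,0],"rotation":[0,0,0],"grip":55},{"linear":[0.056,-0.0445,0],"rotation":[0,0,0],"grip":55},{"linear":[0.068,-0.054,0],"rotation":[0,0,0],"grip":55},{"linear":[0.078,-0.062,0],"rotation":[0,0,0],"grip":55},{"linear":[0.085,-0.068,0],"rotation":[0,0,0],"grip":55},{"linear":[0.085,-0.068,0],"rotation":[0,0,0],"grip":55}]'
python3 - <<'E'
from h import *
oplan([519.8,163.9,62],[-29.8,-2.5,.65])
E
```

```text
time_s: 22.18
eef_pos: [517.7, 184.8, 44.9]
ee_rot: [0.656, 0.222, 0.672, 0.261]
force: [-0.2, -0.4, -1.4]
grip_width: 0.721
t 22.18 pos [517.7 184.8  44.9] tilt 40.0 F [-0.2 -0.4 -1.4] w 0.721 q [-0.21  0.62  1.71  0.74  1.15 -0.7 ]
lin [0.0108, -0.0085, 0.0006] rot [-0.0028, -0.0015, 0.0003]
```

```bash
python3 -m jog '[{"linear":[0.0013,-0.001,0],"rotation":[0,0,0],"grip":55},{"linear":[0.0026,-0.0021,0],"rotation":[0,0,0],"grip":55},{"linear":[0.004,-0.0033,0],"rotation":[0,0,0],"grip":55},{"linear":[0.0052,-0.0043,0],"rotation":[0,0,0],"grip":55},{"linear":[0.0052,-0.0043,0],"rotation":[0,0,0],"grip":55}]'
python3 - <<'E'
from h import *
oplan([519.8,163.9,62],[-29.8,-2.5,.65])
E
```

```text
time_s: 22.6
eef_pos: [517.8, 184.8, 42.9]
ee_rot: [0.657, 0.222, 0.672, 0.261]
force: [-0.9, 0.6, -1.2]
grip_width: 0.718
t 22.6 pos [517.8 184.8  42.9] tilt 40.0 F [-0.9  0.6 -1.2] w 0.718 q [-0.21  0.62  1.71  0.75  1.15 -0.7 ]
lin [0.0056, -0.0043, 0.0005] rot [-0.0025, -0.0013, 0.0004]
```

No contact yet, so I'll creep on.

```bash
python3 -m jog '[{"linear":[0.0013,-0.001,0],"rotation":[0,0,0],"grip":55},{"linear":[0.0026,-0.0022,0],"rotation":[0,0,0],"grip":55},{"linear":[0.0026,-0.0022,0],"rotation":[0,0,0],"grip":55}]'
python3 - <<'E'
from h import *
oplan([519.8,163.9,62],[-29.8,-2.5,.65])
E
```

```text
time_s: 22.85
eef_pos: [517.9, 184.9, 42.8]
ee_rot: [0.657, 0.222, 0.672, 0.262]
force: [-2.3, -2.7, 7.2]
grip_width: 0.724
t 22.85 pos [517.9 184.9  42.8] tilt 40.1 F [-2.3 -2.7  7.2] w 0.724 q [-0.21  0.62  1.71  0.75  1.15 -0.7 ]
lin [0.0052, -0.0043, 0.0001] rot [-0.0012, -0.001, -0.0018]
```

Contact of 7 N at exactly the predicted seated height. Releasing.

```bash
python3 -m jog '[{"linear":[-0.001,0.001,0],"rotation":[0,0,0],"grip":55},{"linear":[-0.001,0.001,0],"rotation":[0,0,0],"grip":63},{"linear":[-0.001,0.001,0],"rotation":[0,0,0],"grip":65},{"linear":[-0.001,0.001,0],"rotation":[0,0,0],"grip":70},{"linear":[-0.001,0.001,0],"rotation":[0,0,0],"grip":77},{"linear":[-0.001,0.001,0],"rotation":[0,0,0],"grip":85},{"linear":[-0.001,0.001,0],"rotation":[0,0,0],"grip":85},{"linear":[-0.001,0.001,0],"rotation":[0,0,0],"grip":85},{"linear":[-0.001,0.001,0],"rotation":[0,0,0],"grip":85}]' 20
python3 - <<'E'
from h import *
W,L,p=wcap("w21")
c,a,f,n=fitheld(L,0,x0=-34);print(c,f)
plan([518,185,43],Rt(40))
E
```

```text
time_s: 23.6
eef_pos: [517.8, 184.9, 43.2]
ee_rot: [0.657, 0.222, 0.672, 0.262]
force: [-0.4, -0.2, 0.0]
grip_width: 0.997
[-29.89425573  -3.19868233   0.78566345] 3.9256605821333643
t 23.65 pos [517.9 184.9  43.2] tilt 40.0 F [-0.   0.6  0.5] w 0.995 q [-0.21  0.62  1.71  0.75  1.15 -0.7 ]
lin [0.0006, -0.0002, 0.0005] rot [-0.0012, -0.0011, -0.0017]
```

View pics/w21.png

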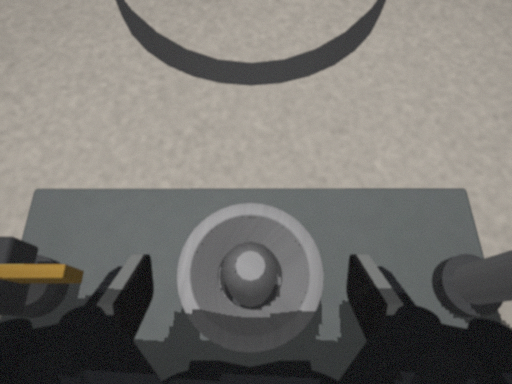

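The washer is released around the arbor at (250,277). Retreating and doing the final checks.

```bash
python3 -m jog '[{"linear":[-0.03,0,0],"rotation":[0,0,0],"grip":85},{"linear":[-0.09,0,0],"rotation":[0,0,0],"grip":85},{"linear":[-0.17,0,0],"rotation":[0,0,0],"grip":85},{"linear":[-0.26,0,0],"rotation":[0,0,0],"grip":85},{"linear":[-0.35,-0.04,0],"rotation":[0,0,0],"grip":85},{"linear":[-0.43,-0.11,0],"rotation":[0,0,0],"grip":85},{"linear":[-0.47,-0.18,0],"rotation":[0,0,0],"grip":85},{"linear":[-0.47,-0.2,0],"rotation":[0,0,0],"grip":85},{"linear":[-0.47,-0.2,0],"rotation":[0,0,0],"grip":85}]'
python3 - <<'E'
from h import *
from rig import *
W,L,p=wcap("w22")
d=np.hypot(W[...,0]-519.8,W[...,1]-163.9)
for nm,m in(("near",W[...,1]<152),("far",W[...,1]>176),("left",W[...,0]<505),("right",W[...,0]>535)):
    k=W[(d>26.5)&(d<31.5)&m&(W[...,2]>60)];print(nm,len(k),k[:,2].mean().round(2))
q=W[(d<40)&(W[...,2]>68)&(W[...,2]<74)&(d>16)]
print("ring centre",cv2.minEnclosingCircle(q[:,:2].astype(np.float32)))
m=(p[...,0]>p[...,2].astype(int)*1.8)&(abs(W[...,1]-160)<20)&(abs(W[...,0]-430)<30)
print("brass top z",np.percentile(W[m][:,2],[50,90,98]))
for n in("top","scene"):
    pp,dd=capture(n);c=calibration(n);V=cloud(dd,c["intrinsics"],c["world_from_camera"])
    print(n,"spare",fitw(V,(486.5,-171.5),1,22)); cv2.imwrite(f"pics/{n}22.png",pp[:,:,::-1])
print(sense()['time_s'],sense()['force'])
E
```

```text
time_s: 24.4
eef_pos: [526.1, 47.1, 112.2]
ee_rot: [0.657, 0.223, 0.672, 0.261]
force: [0.6, 0.8, -0.3]
grip_width: 0.995
near 484 70.96
far 360 70.93
left 385 70.94
right 386 70.93
ring centre ((519.6759643554688, 163.14488220214844), 32.704769134521484)
brass top z [67.50722545 71.28637165 71.9512561 ]
top spare (array([ 486.5, -171.5,    0. ]), np.float64(nan))
scene spare (array([ 4.86655486e+02, -1.71494592e+02,  1.52982285e-01]), np.float64(4.772004908098666))
24.55 [-0.46841092  1.13327123 -0.28767733]h.py:29: RuntimeWarning: Mean of empty slice.
  r=minimize(lambda c:(cost(c)**2).mean(),[c0[0],c0[1],0],method='Nelder-Mead',options=dict(xatol=.05,fatol=1e-4,initial_simplex=[[c0[0],c0[1],0],[c0[0]+6,c0[1],0],[c0[0],c0[1]+6,0],[c0[0],c0[1],3]]))
  ret = ret.dtype.type(ret / rcount)
```

View pics/w22.png

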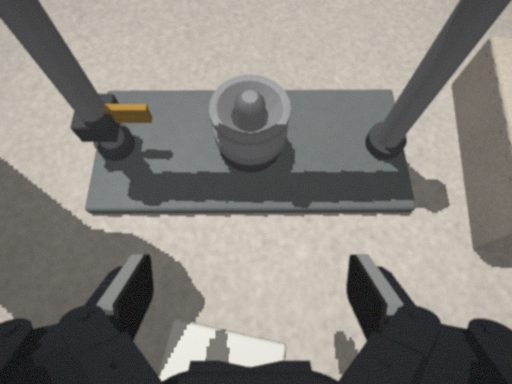

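View pics/scene22.png

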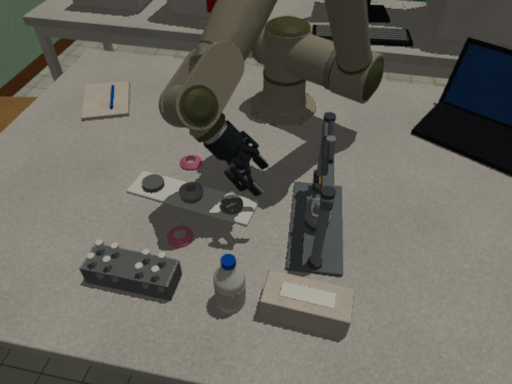

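The pack's top ring reads 70.9 mm all the way round and the blade edge about 71, with the same camera bias on both. It is level and centred, the spare has not moved, and the bottle, rack and carton are where they were. Handing in.

```bash
python3 -c "
from rig import *
print(finish_job()); print(sense()['time_s'])"
```

```text
the job is handed in; nothing more can be done
None
the job is handed in; nothing more can be done
```

I added two washers to the crown-down one on the arbor: the end crown-up washer from the tray, rim to rim, then the dished one, crown to crown. The job is handed in; the arm finished at 24.6 s of the 56 s allowed.

**What went differently from plan**
- **Second washer, first attempt:** it stopped about 5 mm too high because the pad tips landed on the lower washer's rim. I took it back to its tray pad and regripped it nearer the tips.
- **Second washer, final placing:** the tips still touched early, so it settled roughly the last 2.5 mm on release instead of being lowered all the way. I estimate 0.2 m/s, under the 0.45 limit, but did not measure it.
- **Third washer:** it was lowered into contact at the predicted seated height, with 7 N.

**Last checks**
- **Top of the pack:** the rim ring read 70.9 mm near, far, left and right. The brass edge read 71 to 72 mm in the same wrist camera, which reads about 1 mm high on both.
- **Centring:** the top ring's centre fitted within about 1 mm of the arbor axis.
- **Release:** the gripper is open and clear, with no contact force showing.
- **Spare and bystanders:** the scene camera puts the spare within 0.3 mm of its start. The bottle, rack and carton look unmoved.

**Checks that failed or disagreed**
- The top camera's check of the spare failed because the arm blocked its view.
- The pad tips sat about 22 mm farther back than the stated tool frame implies. All three cameras agreed on this, so I worked from the measured value.

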